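Load the bottle mixer and set its outer ring

TASK

Draw the amber bottle out of the packed crate, leaving the white ones standing in it, and stand the bottle upright on the bare worktop and let go of it. Then take it round its body and lay it gently on the mixer's sloping rollers, foot against the stop at the low end, cap uphill. Also turn the outer ring of the mixer's control until its white pointer is at the green mark, without turning the small inner knob on top of it or shifting the mark.

Things in the scene. Friction and masses are not known exactly. Their poses are not given: they have to be found in the camera images.
- crate: open blue plastic crate, fixed, 174x174 mm, 56 mm high, floor 5 mm thick; packed 3 by 3 with bottles at 52 mm pitch along its x and y, neighbours touching or 1-2 mm apart on every side: only necks and caps leave finger room, most along the crate's diagonals. Origin: centre of its underside
- amber_bottle: amber bottle, black screw cap (fixed), 92 mm tall, body 48 mm diameter up to about 55 mm height, then a tapering shoulder; cap 26 mm diameter, 74 to 92 mm height; about 0.11 kg. Its place in the crate varies. Origin: centre of its foot; z axis towards the cap
- mixer: bottle mixer, fixed white housing 220x170 mm (x by y), grey deck at 50 mm height. At yaw 0 its x axis points away from the robot, y to the robot's left; the two-part control stands on the deck 55 mm from the centre at -x, the sloping roller bed 50 mm from it at +x. Origin: centre of its underside
- bed: two fixed black rollers (16 mm diameter, 86 mm long, 34 mm apart) on the mixer, 20 degree slope, aluminium stop plate 52 mm wide at the low end. Origin: place of the laid bottle's foot centre, 92 mm above the worktop; x: the laid bottle's axis towards its cap, 20 degrees uphill; z: out of the rollers. Roller tops 19 mm below the x axis, outer sides 25 mm from it: the bottle's sides are free
- outer_ring (a joint): outer ring: grey ribbed cylinder, 56 mm diameter, from 54 to 78 mm above the worktop, vertical axis; white pointer line on top and side. Value: pointer angle in rad, 0 = along the mixer's +y, growing clockwise from above; range -0.2 to 3.4; stays where left (friction 0.06 N m)
- ring_centre (a point): on the common vertical axis of ring, inner knob and rider, at half height of the outer ring (65 mm above the worktop)
- ring_pointer (a point): point in line with the white pointer of the outer ring, 34 mm from its axis, 54 mm above the worktop
- inner_knob (a joint): inner knob: black cylinder 24 mm diameter above the ring on the same axis, from 79 to 101 mm above the worktop, red line on top; turns on its own at a touch (friction 0.008 N m). Value: rad, zero and sense as outer_ring. Must stay as found
- inner_pointer (a point): rim end of the red line on the inner knob's top, 12 mm from the axis
- rider (a joint): green rider: flat mark 7 mm wide on the black dial plate round the ring, 32 to 43 mm from the axis, top 54 mm above the worktop, stiff, not to be shifted. Value: rad, zero and sense as outer_ring: the ring is set when outer_ring equals rider
- rider_mark (a point): point on the green rider, 34 mm from the axis
- white_bottle_1: white bottle with white cap, loose, 88 mm tall, 52 mm diameter, cap 28 mm diameter from 70 to 88 mm height; stays in the crate. Origin: centre of its foot; z axis: towards the cap
- white_bottle_2: white bottle with white cap, loose, 88 mm tall, 52 mm diameter, cap 28 mm diameter from 70 to 88 mm height; stays in the crate. Origin: centre of its foot; z axis: towards the cap
- white_bottle_3: white bottle with white cap, loose, 88 mm tall, 52 mm diameter, cap 28 mm diameter from 70 to 88 mm height; stays in the crate. Origin: centre of its foot; z axis: towards the cap
- white_bottle_4: white bottle with white cap, loose, 88 mm tall, 52 mm diameter, cap 28 mm diameter from 70 to 88 mm height; stays in the crate. Origin: centre of its foot; z axis: towards the cap
- white_bottle_5: white bottle with white cap, loose, 88 mm tall, 52 mm diameter, cap 28 mm diameter from 70 to 88 mm height; stays in the crate. Origin: centre of its foot; z axis: towards the cap
- white_bottle_6: white bottle with white cap, loose, 88 mm tall, 52 mm diameter, cap 28 mm diameter from 70 to 88 mm height; stays in the crate. Origin: centre of its foot; z axis: towards the cap
- white_bottle_7: white bottle with white cap, loose, 88 mm tall, 52 mm diameter, cap 28 mm diameter from 70 to 88 mm height; stays in the crate. Origin: centre of its foot; z axis: towards the cap
- white_bottle_8: white bottle with white cap, loose, 88 mm tall, 52 mm diameter, cap 28 mm diameter from 70 to 88 mm height; stays in the crate. Origin: centre of its foot; z axis: towards the cap
There are look-alikes about, which are no part of the job. What is shaped like the white_bottle_6 but purple or yellow is not meant. Leave any pink look-alike of the white_bottle_7 alone.

How it is judged:
By the outcome, as a careful person would: the job done as asked, in the order asked, and still so for the second after the job is handed in, with the robot touching nothing.
It also fails if it takes over 72 s, if anything falls off the work surface, if the arm or the gripper's body presses on something with over 40 N, if the wrist force passes 120 N, or if a joint passes its speed limit or range.

ROBOT

A 6-joint arm with a two-finger parallel gripper is mounted at the origin on a cart in front of the work surface, level with it; the furniture and walls round the work are solid. World frame = base frame: x ahead of the robot, y to its left, z up, the work surface at z = 0. Lengths are in m, angles in degrees, forces in N, time in s.
With the tool pointing down it reaches from about 0.25 to 0.775 m from the base axis. Payload 8.9 kg.
Tool frame: the origin (TCP) lies midway between the tips of the shut fingers; the grasp point (between the pads) lies 19 mm behind it; z points along the fingers, y is the line along which they close (so a half turn about z gives the same grasp; the last joint's range is limited). The gripper opens to 85 mm and grips with 20 to 120 N. Pads are 22 mm wide; open, the fingers measure 114 mm over their backs; the gripper's body (76 mm by 85 mm) begins 54 mm behind the grasp point. The pads swing forward as they close: fully open they stand 13 mm farther back than shut.
Start: joints at [65.128, 16.656, -8.789, 64.555, 0, 82.019], TCP at [0.153, 0.502, 0.231] pointing down, gripper open.
Joint ranges: [-144.48, 144.48], [-52.06, 99.96], [-74.48, 78.29], [-112.23, 115.85], [-86.99, 84.42], [-180, 180]. Speed limits (degrees/s): [127.2, 127.2, 159.86, 180, 180, 180].

INTERFACE

Orientations are given as a 3x3 rotation matrix whose columns are the frame's x, y, z axes.
In Python, from rig import r gives the robot as it stands.
- The arm moves only by the tool jog_arm, never from a script. Its argument "deltas" is a list of rows, each a list of 7 numbers: the turn, a rotation vector about the tool's x, y, z normalised to -1 to 1, where 1 is 4 degrees, then the shift along the tool's x, y, z normalised to -1 to 1, where 1 is 20 mm, then the finger opening in mm, from 0 to 85.4. A call has exactly 8 rows; each row shifts and turns the commanded pose from where the row before left it, along the tool's axes as they then stand; what a row does not reach is not made up. A row lasts 1/10 s, in which the tool goes at most 50 mm and 8.59 degrees, less where a joint would pass 70% of its speed; a pose out of reach is approached as far as the arm can. A call with a number of a shift or a turn outside -1 to 1 is refused whole. A call with a gripper value outside its range is refused whole. The fingers move at their own pace and stop on an object; "squeeze" is the grip in N (left out, the last holds). Time passes only in rows, so rows that do not move let the fingers close, or fill a call up. It gives the time, the measured TCP pose, the force, the opening and the grip force at its end, in the units of the state.
- r.get_state(): the state, without advancing time (a new reading comes with each control period).
- r.snapshot(name): name is "side" or "top"; returns (picture, depth): 384x512x3 uint8, red, green, blue; 384x512 float32, m along the optical axis (not along the pixel's ray), 0 where there is no reading.
- r.camera_model(name): a dict with "mtx" (3x3 intrinsics, pixels), "world_from_camera" (4x4, takes a point from camera to world coordinates). Camera axes: x right, y down, z forward; pixel columns grow to the right and rows downward; lengths in m; the calibration is good to about 2 mm. A picture is of the moment at which its call begins. camera_model takes no time and is no camera call.
- r.job_done(): hands the job in; it is judged then, once.
Trained networks look in the newest picture that a camera, given by its name, has taken for a name from the list of things; names that differ only in an ending like _2 or _b are one class to them, and where a whole thing is asked for, a point or a joint stands for the part that bears it (a point fixed in the world has none). Each returns a list of dicts, best first, with "confidence" (0 to 1); they miss things now and then, are a little off and sometimes report something else, mostly with a low value. They report only what shows in the picture. A call takes as long as a camera call. They do not tell look-alikes from the thing itself.
- r.look_for(name, camera): "point" ([x, y, z] in m, in the coordinates of the camera as it stood for that picture, good to about 4 mm: the middle of the surface that is visible of it).
- r.mark_of(name, camera): "point" ([x, y, z] in m, in the coordinates of the camera as it stood for that picture, good to about 4 mm: a listed point, or the origin of a listed thing).
The state is a dict: "time": time; "q": joint angles; "qvel": joint speeds; "joint_efforts": joint torques, N m; "tcp_pos": TCP position; "orientation": TCP orientation; "contact_force": force on the tool from outside, world axes, zero at the start; "moment": the same for the moment, N m; "width": finger opening in m; "finger_force": force on a finger pad.
Only numpy, scipy, OpenCV 4.12 (cv2) and the standard library are available. Lean on these libraries where they do the work, as an engineer would, in place of code of your own. Each camera call takes 0.05 s, during which the arm holds its last target. There are 200 camera calls.

## Working session

There is one attempt and no reset: what is moved stays moved. The work goes in short steps, Python scripts to look and compute and a tool call to move; the robot and the scene stay as the last step left them, time stands still between calls to the robot, and variables do not carry over. Pictures are saved under pics/ and viewed, at most 13 in all, crops included, and the job is handed in when it is done.

Besides the shell and the picture viewer there is one more tool, called after "Request:" in YAML: its name, and indented under it one key for each argument. jog_arm: Moves the arm, as the interface text tells. Its arguments: {"type":"object","properties":{"deltas":{"type":"array","items":{"type":"array","items":{"type":"number"}}},"squeeze":{"type":"number"}},"required":["deltas"]}

```bash
ls; mkdir -p pics; python3 - <<'E'
from rig import r
import cv2,numpy as np
np.set_printoptions(precision=4,suppress=True)
for c in("top","side"):
    p,d=r.snapshot(c); cv2.imwrite(f"pics/{c}0.png",p[:,:,::-1]); np.save(f"pics/{c}0.npy",d)
    m=r.camera_model(c); print(c,m["mtx"],m["world_from_camera"])
    W=np.array(m["world_from_camera"])
    for n in ["crate","amber_bottle","mixer","bed","ring_centre","ring_pointer","inner_pointer","rider_mark"]:
        for o in r.mark_of(n,c)[:3]:
            print(n,(W@np.r_[o["point"],1])[:3],round(o["confidence"],2))
print(r.get_state())
E
```

```text
pics
top [[384.5546   0.     250.9541]
 [  0.     384.5546 190.9074]
 [  0.       0.       1.    ]] [[-0.0168 -0.9891  0.1465  0.352 ]
 [-0.9997  0.0145 -0.0171  0.0281]
 [ 0.0148 -0.1468 -0.9891  1.1474]
 [ 0.      0.      0.      1.    ]]
crate [0.5722 0.1705 0.0035] 0.95
amber_bottle [0.5637 0.1714 0.0036] 0.76
amber_bottle [ 0.5141 -0.2     0.0529] 0.27
mixer [ 0.5563 -0.2369  0.0006] 0.95
bed [ 0.6071 -0.2816  0.0932] 0.59
ring_centre [ 0.5037 -0.237   0.0605] 0.5
ring_pointer [ 0.5151 -0.1992  0.0557] 0.73
ring_pointer [ 0.605  -0.2826  0.0904] 0.73
ring_pointer [ 0.5024 -0.2349  0.0653] 0.22
inner_pointer [ 0.5055 -0.2232  0.1003] 0.51
rider_mark [0.6202 0.1779 0.0055] 0.57
rider_mark [0.5685 0.1695 0.0016] 0.42
rider_mark [ 0.5787  0.1225 -0.0001] 0.21
side [[478.5591   0.     258.5446]
 [  0.     478.5591 190.5312]
 [  0.       0.       1.    ]] [[-0.9847 -0.0966  0.1449  0.3344]
 [-0.1722  0.4161 -0.8928  1.0069]
 [ 0.0259 -0.9042 -0.4264  0.555 ]
 [ 0.      0.      0.      1.    ]]
crate [0.5664 0.1722 0.0014] 0.69
crate [0.575  0.1186 0.0061] 0.27
mixer [ 0.5594 -0.2413 -0.0027] 0.63
bed [ 0.6058 -0.2865  0.0906] 0.58
ring_centre [ 0.5017 -0.2368  0.0611] 0.62
ring_pointer [ 0.5148 -0.2008  0.0543] 0.47
inner_pointer [ 0.5057 -0.2261  0.0975] 0.47
{'time': 0.9, 'q': array([65.1279, 16.6567, -8.7904, 64.5569,  0.0019, 82.0207]), 'qvel': array([ 0.0819,  0.1126, -0.0229,  0.0142, -0.0982,  0.0205]), 'joint_efforts': array([  0.0001, -53.7005,  33.1648,   0.0013,  -0.0003,   0.    ]), 'tcp_pos': array([0.1525, 0.5023, 0.2313]), 'orientation': array([[-0.9569,  0.2906, -0.0001],
       [ 0.2906,  0.9569, -0.    ],
       [ 0.    , -0.0001, -1.    ]]), 'contact_force': array([ 0.347 , -0.6925, -0.2266]), 'moment': array([-0.032 , -0.0142, -0.0536]), 'finger_force': 0.0, 'width': 0.0855717411713667}
```

```bash
python3 - <<'E'
import cv2
a=cv2.imread("pics/top0.png")
cv2.imwrite("pics/t1.png",cv2.resize(a,(800,600),interpolation=cv2.INTER_CUBIC))
cv2.imwrite("pics/t2.png",cv2.resize(a[70:220,270:420],(600,600),interpolation=cv2.INTER_CUBIC))
E
```

```text
(no output)
```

View pics/t1.png

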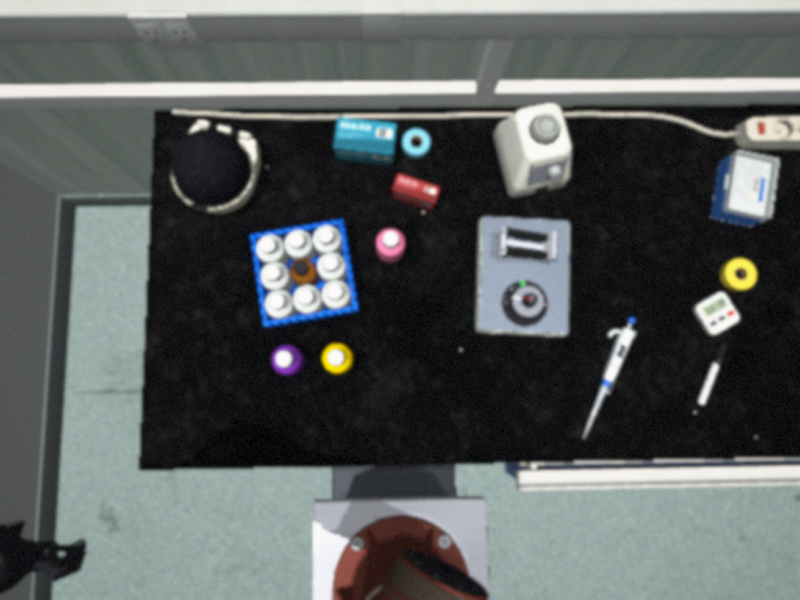

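View pics/t2.png

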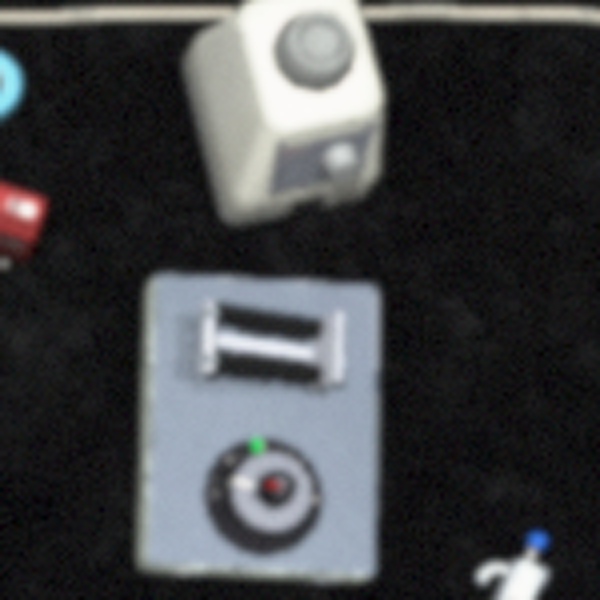

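View pics/side0.png

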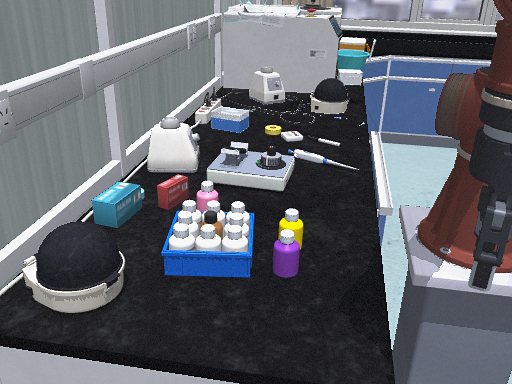

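```bash
cat > h.py <<'E'
import numpy as np,cv2
from rig import r
np.set_printoptions(precision=4,suppress=True,linewidth=150)
def cloud(c,d):
    m=r.camera_model(c);K=np.array(m["mtx"]);W=np.array(m["world_from_camera"])
    v,u=np.mgrid[:384,:512]
    P=np.stack([(u-K[0,2])/K[0,0]*d,(v-K[1,2])/K[1,1]*d,d],-1)
    return P@W[:3,:3].T+W[:3,3]
def onplane(c,uv,z):
    m=r.camera_model(c);K=np.array(m["mtx"]);W=np.array(m["world_from_camera"])
    uv=np.atleast_2d(uv);ray=np.c_[(uv-K[:2,2])/K[0,0],np.ones(len(uv))]@W[:3,:3].T
    return W[:3,3]+ray*((z-W[2,3])/ray[:,2])[:,None]
E
python3 - <<'E'
from h import *
for c in("top","side"):
    p=cv2.imread(f"pics/{c}0.png")[:,:,::-1].astype(int);d=np.load(f"pics/{c}0.npy");P=cloud(c,d);ok=d>0
    X,Y,Z=P[...,0],P[...,1],P[...,2]
    # caps
    m=(ok&(abs(X-.568)<.1)&(abs(Y-.171)<.1)&(Z>.084)&(Z<.105)).astype(np.uint8)
    n,l,s,ce=cv2.connectedComponentsWithStats(m)
    print(c,"caps")
    for i in range(1,n):
        if s[i,4]>15: print(s[i,4],np.median(P[l==i],0),p[l==i].mean(0).astype(int))
    if c=="top":
        m=ok&(abs(X-.568)<.12)&(abs(Y-.171)<.12)&(p[...,2]>p[...,0]+60)
        print("crate",cv2.minAreaRect(P[m&(Z>.045)&(Z<.065)][:,:2].astype(np.float32)*1000), np.median(Z[m]))
        m=ok&(abs(X-.55)<.13)&(abs(Y+.24)<.12)
        dk=P[m&(Z>.042)&(Z<.058)][:,:2].astype(np.float32)*1000
        print("deck",cv2.minAreaRect(dk), np.median(P[m&(Z>.042)&(Z<.058)][:,2]))
    kn=ok&(np.hypot(X-.504,Y+.237)<.035)
    for lo,hi in((.09,.11),(.07,.084)):
        q=P[kn&(Z>lo)&(Z<hi)];print("knob",lo,len(q),q.mean(0),(q.min(0)+q.max(0))/2)
    near=(np.hypot(X-.504,Y+.237)<.055)|~ok
    v,u=np.mgrid[:384,:512]
    uu=onplane(c,np.c_[u.ravel(),v.ravel()],.054).reshape(384,512,3)
    nr=np.hypot(uu[...,0]-.504,uu[...,1]+.237)<.06
    g=nr&(p[...,1]>p[...,0]+40)&(p[...,1]>p[...,2]+30);print("green",g.sum(),uu[g].mean(0) if g.any() else 0)
    ut=onplane(c,np.c_[u.ravel(),v.ravel()],.078).reshape(384,512,3)
    w=(np.hypot(ut[...,0]-.504,ut[...,1]+.237)<.030)&(p.min(-1)>185);print("white",w.sum(),ut[w])
    rd=nr&(p[...,0]>p[...,1]+50);uk=onplane(c,np.c_[u.ravel(),v.ravel()],.101).reshape(384,512,3);print("red",rd.sum(),uk[rd].mean(0) if rd.any() else 0)
E
```

```text
top caps
86 [0.6262 0.1313 0.0932] [239 239 238]
87 [0.6182 0.1822 0.0928] [237 237 236]
84 [0.6098 0.2331 0.0935] [238 237 236]
85 [0.5751 0.1205 0.0937] [240 240 238]
76 [0.5662 0.173  0.0966] [68 59 54]
85 [0.5587 0.2247 0.0932] [239 239 237]
89 [0.5233 0.1147 0.0931] [241 241 239]
83 [0.5155 0.1653 0.0932] [242 242 239]
89 [0.5081 0.2167 0.0929] [240 239 237]
crate ((567.679443359375, 174.4090576171875), (174.47496032714844, 174.38296508789062), 9.070154190063477) 0.05292873640201834
deck ((558.1920776367188, -236.2206573486328), (169.74671936035156, 218.83924865722656), 86.3648910522461) 0.050278822188959404
knob 0.09 63 [ 0.503  -0.2324  0.1001] [ 0.5035 -0.2334  0.0981]
knob 0.07 246 [ 0.5025 -0.2309  0.078 ] [ 0.5028 -0.2325  0.0768]
green 14 [ 0.5403 -0.2303  0.054 ]
white 15 [[ 0.5126 -0.2108  0.078 ]
 [ 0.5126 -0.2136  0.078 ]
 [ 0.5126 -0.2164  0.078 ]
 [ 0.5125 -0.2193  0.078 ]
 [ 0.5098 -0.2106  0.078 ]
 [ 0.5097 -0.2135  0.078 ]
 [ 0.5097 -0.2163  0.078 ]
 [ 0.5097 -0.2191  0.078 ]
 [ 0.5069 -0.2105  0.078 ]
 [ 0.5069 -0.2133  0.078 ]
 [ 0.5068 -0.2161  0.078 ]
 [ 0.50
[... 1351 characters left out ...]
-0.2319  0.078 ]
 [ 0.4836 -0.2325  0.078 ]
 [ 0.4809 -0.2332  0.078 ]
 [ 0.4781 -0.2339  0.078 ]
 [ 0.5203 -0.2156  0.078 ]
 [ 0.5176 -0.2163  0.078 ]
 [ 0.5149 -0.2169  0.078 ]
 [ 0.5122 -0.2176  0.078 ]
 [ 0.5095 -0.2183  0.078 ]
 [ 0.5068 -0.2189  0.078 ]
 [ 0.4933 -0.2222  0.078 ]
 [ 0.4906 -0.2229  0.078 ]
 [ 0.4879 -0.2235  0.078 ]
 [ 0.4852 -0.2242  0.078 ]
 [ 0.4825 -0.2249  0.078 ]
 [ 0.4798 -0.2255  0.078 ]
 [ 0.511  -0.2101  0.078 ]
 [ 0.5057 -0.2114  0.078 ]
 [ 0.503  -0.212   0.078 ]
 [ 0.5003 -0.2127  0.078 ]
 [ 0.4976 -0.2133  0.078 ]
 [ 0.4949 -0.214   0.078 ]
 [ 0.4922 -0.2147  0.078 ]
 [ 0.4895 -0.2153  0.078 ]
 [ 0.4869 -0.216   0.078 ]
 [ 0.4842 -0.2166  0.078 ]]
red 0 0
```

Request:
jog_arm:
  deltas:
    - [0, 0, 0.95, 0, 0, 0.4, 52]
    - [0, 0, 0.95, 0, 0, 0.4, 52]
    - [0, 0, 0.95, 0, 0, 0.4, 52]
    - [0, 0, 0.95, 0, 0, 0.4, 52]
    - [0, 0, 0.95, 0, 0, 0.4, 52]
    - [0, 0, 0, -0.98, -0.04, 0, 52]
    - [0, 0, 0, -0.98, -0.04, 0, 52]
    - [0, 0, 0, -0.98, -0.04, 0, 52]
  squeeze: 40

```text
time: 1.7
tcp_pos: [0.1991, 0.4655, 0.1913]
orientation: [[-0.81, 0.586, 0.0], [0.586, 0.81, -0.0], [-0.0, -0.0, -1.0]]
contact_force: [0.7, -0.2, 0.5]
width: 0.0527
finger_force: 0.0
```

Request:
jog_arm:
  deltas:
    - [0, 0, 0, -0.98, -0.04, 0, 52]
    - [0, 0, 0, -0.98, -0.04, 0, 52]
    - [0, 0, 0, -0.98, -0.04, 0, 52]
    - [0, 0, 0, -0.98, -0.04, 0, 52]
    - [0, 0, 0, -0.98, -0.04, 0, 52]
    - [0, 0, 0, -0.98, -0.04, 0, 52]
    - [0, 0, 0, -0.98, -0.04, 0, 52]
    - [0, 0, 0, -0.98, -0.04, 0, 52]

```text
time: 2.5
tcp_pos: [0.3227, 0.3683, 0.1914]
orientation: [[-0.81, 0.586, 0.0], [0.586, 0.81, 0.0], [-0.0, 0.0, -1.0]]
contact_force: [-0.3, 0.6, -0.5]
width: 0.0516
finger_force: 0.0
```

Request:
jog_arm:
  deltas:
    - [0, 0, 0, -0.98, -0.04, 0, 52]
    - [0, 0, 0, -0.98, -0.04, 0, 52]
    - [0, 0, 0, -0.98, -0.04, 0, 52]
    - [0, 0, 0, -0.98, -0.04, 0, 52]
    - [0, 0, 0, -0.98, -0.04, 0, 52]
    - [0, 0, 0, -0.98, -0.04, 0, 52]
    - [0, 0, 0, -0.98, -0.04, 0, 52]
    - [0, 0, 0, -0.98, -0.04, 0, 52]

```text
time: 3.3
tcp_pos: [0.4459, 0.2712, 0.1913]
orientation: [[-0.81, 0.586, 0.0], [0.586, 0.81, 0.0], [-0.0, 0.0, -1.0]]
contact_force: [-0.1, 0.0, 0.3]
width: 0.0519
finger_force: 0.0
```

Request:
jog_arm:
  deltas:
    - [0, 0, 0, -0.98, -0.04, 0, 52]
    - [0, 0, 0, -0.98, -0.04, 0, 52]
    - [0, 0, 0, -0.98, -0.04, 0, 52]
    - [0, 0, 0, -0.98, -0.04, 0, 52]
    - [0, 0, 0, -0.98, -0.04, 0, 52]
    - [0, 0, 0, -0.98, -0.04, 0, 52]
    - [0, 0, 0, -0.98, -0.04, 0, 52]
    - [0, 0, 0, -0.98, -0.04, 0, 52]

```text
time: 4.1
tcp_pos: [0.5698, 0.1736, 0.1912]
orientation: [[-0.81, 0.586, 0.0], [0.586, 0.81, 0.0], [0.0, 0.0, -1.0]]
contact_force: [-0.3, 0.6, 0.3]
width: 0.0517
finger_force: 0.0
```

Request:
jog_arm:
  deltas:
    - [0, 0, 0, 0.1, -0.07, 0.9, 52]
    - [0, 0, 0, 0, 0, 0.9, 52]
    - [0, 0, 0, 0, 0, 0.9, 52]
    - [0, 0, 0, 0, 0, 0.9, 52]
    - [0, 0, 0, 0, 0, 0.9, 52]
    - [0, 0, 0, 0, 0, 0.9, 52]
    - [0, 0, 0, 0, 0, 0.4, 52]
    - [0, 0, 0, 0, 0, 0, 52]

```text
time: 4.9
tcp_pos: [0.5657, 0.1742, 0.0743]
orientation: [[-0.81, 0.586, -0.002], [0.586, 0.81, -0.0], [0.001, -0.001, -1.0]]
contact_force: [-0.1, 0.2, 0.4]
width: 0.0522
finger_force: 0.0
```

Request:
jog_arm:
  deltas:
    - [0, 0, 0, 0, 0, 0, 30]
    - [0, 0, 0, 0, 0, 0, 20]
    - [0, 0, 0, 0, 0, 0, 10]
    - [0, 0, 0, 0, 0, 0, 10]
    - [0, 0, 0, 0, 0, 0, 10]
    - [0, 0, 0, 0, 0, -0.1, 10]
    - [0, 0, 0, 0, 0, -0.2, 10]
    - [0, 0, 0, 0, 0, -0.3, 10]

```text
time: 5.7
tcp_pos: [0.5657, 0.1747, 0.0873]
orientation: [[-0.81, 0.586, -0.001], [0.586, 0.81, -0.0], [0.001, -0.001, -1.0]]
contact_force: [0.7, 0.7, -1.6]
width: 0.0297
finger_force: 34.9
```

Request:
jog_arm:
  deltas:
    - [0, 0, 0, 0, 0, -0.5, 10]
    - [0, 0, 0, 0, 0, -0.7, 10]
    - [0, 0, 0, 0, 0, -0.8, 10]
    - [0, 0, 0, 0, 0, -0.8, 10]
    - [0, 0, 0, 0, 0, -0.8, 10]
    - [0, 0, 0, 0, 0, -0.8, 10]
    - [0, 0, 0, 0, 0, -0.8, 10]
    - [0, 0, 0, 0, 0, -0.8, 10]

```text
time: 6.5
tcp_pos: [0.5661, 0.1747, 0.2088]
orientation: [[-0.81, 0.586, 0.001], [0.586, 0.81, 0.0], [-0.0, 0.0, -1.0]]
contact_force: [-0.2, -1.3, -2.4]
width: 0.0302
finger_force: 34.9
```

```bash
python3 - <<'E'
from h import *
p,d=r.snapshot("side");cv2.imwrite("pics/s2.png",cv2.resize(p[130:310,110:350,::-1],(800,600)))
E
```

```text
(no output)
```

View pics/s2.png

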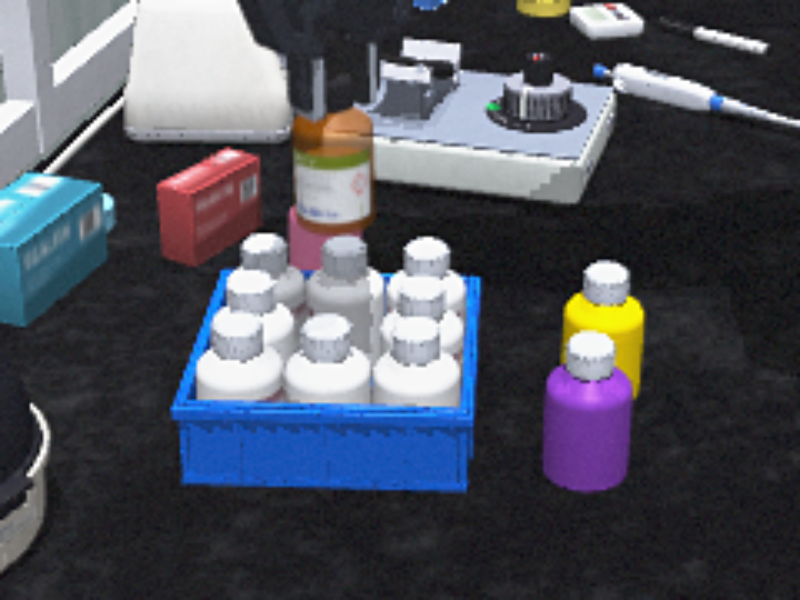

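Request:
jog_arm:
  deltas:
    - [0, 0, 0, 0.03, -0.92, 0, 10]
    - [0, 0, 0, 0.03, -0.92, 0, 10]
    - [0, 0, 0, 0.03, -0.92, 0, 10]
    - [0, 0, 0, 0.03, -0.92, 0, 10]
    - [0, 0, 0, 0.03, -0.92, 0, 10]
    - [0, 0, 0, 0.03, -0.92, 0, 10]
    - [0, 0, 0, 0.03, -0.92, 0, 10]
    - [0, 0, 0, 0.03, -0.92, 0, 10]

```text
time: 7.35
tcp_pos: [0.4754, 0.0577, 0.2075]
orientation: [[-0.81, 0.586, 0.0], [0.586, 0.81, 0.0], [-0.0, 0.0, -1.0]]
contact_force: [0.6, -0.3, -1.7]
width: 0.0304
finger_force: 34.8
```

Request:
jog_arm:
  deltas:
    - [0, 0, 0, 0.03, -0.92, 0.5, 10]
    - [0, 0, 0, 0.03, -0.92, 0.9, 10]
    - [0, 0, 0, 0.03, -0.92, 0.9, 10]
    - [0, 0, 0, 0.03, -0.92, 0.9, 10]
    - [0, 0, 0, 0, 0, 0.9, 10]
    - [0, 0, 0, 0, 0, 0.9, 10]
    - [0, 0, 0, 0, 0, 0.9, 10]
    - [0, 0, 0, 0, 0, 0.4, 10]

```text
time: 8.15
tcp_pos: [0.4301, 0.0001, 0.0803]
orientation: [[-0.81, 0.586, -0.001], [0.586, 0.81, 0.0], [0.001, -0.001, -1.0]]
contact_force: [-0.6, -0.4, -0.9]
width: 0.0302
finger_force: 35.0
```

Request:
jog_arm:
  deltas:
    - [0, 0, 0, 0, 0, 0.2, 10]
    - [0, 0, 0, 0, 0, 0.1, 10]
    - [0, 0, 0, 0, 0, 0, 10]
    - [0, 0, 0, 0, 0, 0, 10]
    - [0, 0, 0, 0, 0, 0, 10]
    - [0, 0, 0, 0, 0, 0, 10]
    - [0, 0, 0, 0, 0, 0, 10]
    - [0, 0, 0, 0, 0, 0, 10]

```text
time: 8.95
tcp_pos: [0.4309, 0.0, 0.0754]
orientation: [[-0.81, 0.586, 0.0], [0.586, 0.81, -0.0], [-0.0, 0.0, -1.0]]
contact_force: [-0.6, 0.1, -1.5]
width: 0.0297
finger_force: 35.0
```

Request:
jog_arm:
  deltas:
    - [0, 0, 0, 0, 0, 0.05, 10]
    - [0, 0, 0, 0, 0, 0.05, 10]
    - [0, 0, 0, 0, 0, 0.05, 10]
    - [0, 0, 0, 0, 0, 0.05, 10]
    - [0, 0, 0, 0, 0, 0, 10]
    - [0, 0, 0, 0, 0, 0, 10]
    - [0, 0, 0, 0, 0, 0, 10]
    - [0, 0, 0, 0, 0, 0, 10]

```text
time: 9.75
tcp_pos: [0.4309, -0.0, 0.0713]
orientation: [[-0.81, 0.586, 0.0], [0.586, 0.81, -0.0], [-0.0, 0.0, -1.0]]
contact_force: [-0.3, -0.5, -0.1]
width: 0.03
finger_force: 35.6
```

Request:
jog_arm:
  deltas:
    - [0, 0, 0, 0, 0, 0.03, 10]
    - [0, 0, 0, 0, 0, 0.03, 10]
    - [0, 0, 0, 0, 0, 0.03, 10]
    - [0, 0, 0, 0, 0, 0, 10]
    - [0, 0, 0, 0, 0, 0, 10]
    - [0, 0, 0, 0, 0, 0, 10]
    - [0, 0, 0, 0, 0, 0, 10]
    - [0, 0, 0, 0, 0, 0, 10]

```text
time: 10.55
tcp_pos: [0.4316, -0.0004, 0.071]
orientation: [[-0.81, 0.586, 0.002], [0.586, 0.81, -0.001], [-0.002, 0.0, -1.0]]
contact_force: [-6.0, -1.2, 25.9]
width: 0.0301
finger_force: 43.8
```

Request:
jog_arm:
  deltas:
    - [0, 0, 0, 0, 0, -0.06, 10]
    - [0, 0, 0, 0, 0, 0, 35]
    - [0, 0, 0, 0, 0, 0, 52]
    - [0, 0, 0, 0, 0, 0, 52]
    - [0, 0, 0, 0, 0, -0.3, 52]
    - [0, 0, 0, 0, 0, -0.8, 52]
    - [0, 0, 0, 0, 0, -1, 52]
    - [0, 0, 0, 0, 0, -1, 75]

```text
time: 11.35
tcp_pos: [0.4306, 0.0001, 0.1336]
orientation: [[-0.81, 0.586, -0.001], [0.586, 0.81, 0.0], [0.001, -0.0, -1.0]]
contact_force: [0.3, 0.5, -0.8]
width: 0.0649
finger_force: 0.0
```

Request:
jog_arm:
  deltas:
    - [0, 0, 0, 0, 0, -1, 75]
    - [0, 0, 0.9, 0, 0, -1, 75]
    - [0, 0, 0.9, 0, 0, -1, 75]
    - [0, 0, 0.9, 0, 0, 0, 75]
    - [0, 0, 0.9, 0, 0, 0, 75]
    - [0, 0, 0.9, 0, 0, 0, 75]
    - [0, 0, 0.9, 0, 0, 0, 75]
    - [0, 0, 0.9, 0, 0, 0, 75]

```text
time: 12.15
tcp_pos: [0.4308, 0.0, 0.193]
orientation: [[-0.481, 0.877, 0.0], [0.877, 0.481, 0.0], [0.0, 0.0, -1.0]]
contact_force: [-0.8, 0.1, -1.5]
width: 0.0751
finger_force: 0.0
```

Request:
jog_arm:
  deltas:
    - [0, 0, 0.9, 0.9, 0, 0, 75]
    - [0, 0, 0.9, 0.9, 0, 0, 75]
    - [0, 0, 0.9, 0.9, 0, 0, 75]
    - [0, 0, 0.9, 0.9, 0, 0, 75]
    - [0, 0, 0.9, 0.9, 0, 0, 75]
    - [0, 0, 0.9, 0.9, 0, 0, 75]
    - [0, 0, 0.9, 0.9, 0, 0, 75]
    - [0, 0, 0.9, 0.9, 0, 0, 75]

```text
time: 12.95
tcp_pos: [0.3905, 0.1375, 0.1931]
orientation: [[0.001, 1.0, 0.0], [1.0, -0.001, 0.0], [0.0, 0.0, -1.0]]
contact_force: [-0.2, 0.6, -0.5]
width: 0.0752
finger_force: 0.0
```

```bash
python3 - <<'E'
from h import *
s=r.get_state();print(s["tcp_pos"],s["orientation"],s["q"])
for c in("top","side"):
    p,d=r.snapshot(c);P=cloud(c,d);X,Y,Z=P[...,0],P[...,1],P[...,2]
    m=(d>0)&(np.hypot(X-.43,Y)<.035)
    for lo,hi in((.01,.05),(.083,.1)):
        q=P[m&(Z>lo)&(Z<hi)]
        if len(q): print(c,lo,len(q),np.median(q,0),q.min(0),q.max(0))
    print([ (P0["point"],P0["confidence"]) for P0 in r.mark_of("amber_bottle",c)[:2]])
    W=np.array(r.camera_model(c)["world_from_camera"])
    for o in r.mark_of("amber_bottle",c)[:2]:print((W@np.r_[o["point"],1])[:3])
    cv2.imwrite(f"pics/{c}3.png",p[:,:,::-1])
E
```

```text
[0.3905 0.1375 0.1931] [[ 0.0007  1.      0.0001]
 [ 1.     -0.0007  0.    ]
 [ 0.      0.0001 -1.    ]] [  9.2511   6.252  -28.1129  55.6286   0.0018  99.2931]
top 0.01 10 [0.4116 0.0074 0.0227] [ 0.4095 -0.0099  0.01  ] [0.4224 0.0219 0.049 ]
top 0.083 73 [0.433  0.0002 0.0925] [ 0.4221 -0.011   0.0844] [0.4469 0.0137 0.0983]
[([0.0093, 0.0935, 1.1461], 0.77)]
[0.4273 0.0005 0.0002]
side 0.01 167 [0.4424 0.018  0.0351] [ 0.4096 -0.0045  0.0103] [0.4569 0.0249 0.05  ]
side 0.083 70 [0.4328 0.0056 0.0903] [ 0.4211 -0.0105  0.083 ] [0.4452 0.015  0.0924]
[([0.0656, 0.0749, 1.1519], 0.6)]
[ 0.4295 -0.0017 -0.0022]
```

Request:
jog_arm:
  deltas:
    - [0, 0, 0.9, -1, 0.16, 0, 75]
    - [0, 0, 0, -1, 0.16, 0, 75]
    - [0, 0, 0, -1, 0.16, 0, 75]
    - [0, 0, 0, -1, 0.16, 0, 75]
    - [0, 0, 0, -1, 0.16, 0, 75]
    - [0, 0, 0, -1, 0.16, 0, 75]
    - [0, 0, 0, -1, 0.16, 0, 75]
    - [0, 0, 0, -1, 0.16, 0, 75]

```text
time: 14.05
tcp_pos: [0.4078, -0.0259, 0.1928]
orientation: [[0.061, 0.998, 0.0], [0.998, -0.061, -0.0], [-0.0, 0.0, -1.0]]
contact_force: [-0.9, 0.5, -0.0]
width: 0.0752
finger_force: 0.0
```

Request:
jog_arm:
  deltas:
    - [0, 0, 0, -1, 0.1, 0, 75]
    - [0, 0, 0, -1, 0.1, 0, 75]
    - [0, 0, 0, -0.7, 0.1, 0, 75]
    - [0, 0.96, 0, 0, 0, 0, 75]
    - [0, 0.96, 0, 0, 0, 0, 75]
    - [0, 0.96, 0, 0, 0, 0, 75]
    - [0, 0.96, 0, 0, 0, 0, 75]
    - [0, 0.96, 0, 0, 0, 0, 75]

```text
time: 14.85
tcp_pos: [0.4105, -0.0795, 0.193]
orientation: [[0.058, 0.998, 0.022], [0.942, -0.061, 0.33], [0.331, 0.001, -0.944]]
contact_force: [-0.8, -0.1, 0.3]
width: 0.0751
finger_force: 0.0
```

Request:
jog_arm:
  deltas:
    - [0, 0.96, 0, 0, 0, 0, 75]
    - [0, 0.96, 0, 0, 0, 0, 75]
    - [0, 0.96, 0, 0, 0, 0, 75]
    - [0, 0.96, 0, 0, 0, 0, 75]
    - [0, 0.96, 0, 0, 0, 0, 75]
    - [0, 0.96, 0, 0, 0, 0, 75]
    - [0, 0.96, 0, 0, 0, 0, 75]
    - [0, 0.98, 0, 0, 0, 0, 75]

```text
time: 15.65
tcp_pos: [0.4106, -0.0797, 0.1928]
orientation: [[0.038, 0.998, 0.049], [0.64, -0.062, 0.766], [0.767, 0.002, -0.641]]
contact_force: [0.1, 0.2, -2.2]
width: 0.075
finger_force: 0.0
```

```bash
cat >> h.py <<'E'
def to(target):
    s=r.get_state();R=np.array(s["orientation"]);print("q",s["q"],"pos",s["tcp_pos"])
    print(R);print("shift units (20mm):",R.T@(np.array(target)-s["tcp_pos"])/.02)
E
python3 -c "
from h import *
to([.4261,-.0767,.1009])"
```

```text
q [-47.8672  32.4785 -13.5311  83.8468  33.3589  33.2418] pos [ 0.4106 -0.0797  0.1928]
[[ 0.0384  0.9981  0.0487]
 [ 0.64   -0.062   0.7658]
 [ 0.7674  0.0017 -0.6412]]
shift units (20mm): [-3.4021  0.7565  3.0971]
```

Request:
jog_arm:
  deltas:
    - [0, 0, 0, -0.85, 0.19, 0.77, 75]
    - [0, 0, 0, -0.85, 0.19, 0.77, 75]
    - [0, 0, 0, -0.85, 0.19, 0.77, 75]
    - [0, 0, 0, -0.85, 0.19, 0.77, 75]
    - [0, 0, 0, 0, 0, 0, 75]
    - [0, 0, 0, 0, 0, 0, 75]
    - [0, 0, 0, 0, 0, 0, 75]
    - [0, 0, 0, 0, 0, 0, 75]

```text
time: 16.45
tcp_pos: [0.4262, -0.0766, 0.1019]
orientation: [[0.038, 0.998, 0.048], [0.642, -0.061, 0.764], [0.765, 0.001, -0.644]]
contact_force: [-0.3, -0.1, -0.0]
width: 0.0752
finger_force: 0.0
```

```bash
python3 -c "
from h import *
to([.4319,.0150,.0238])"
```

```text
q [-46.2792  39.9404 -15.9202  73.0352  34.224   34.7896] pos [ 0.4262 -0.0766  0.1019]
[[ 0.0385  0.9981  0.0476]
 [ 0.6424 -0.0612  0.7639]
 [ 0.7654  0.0012 -0.6435]]
shift units (20mm): [-0.036  -0.0023  6.0231]
```

Request:
jog_arm:
  deltas:
    - [0, 0, 0, 0, 0, 0.9, 75]
    - [0, 0, 0, 0, 0, 0.9, 75]
    - [0, 0, 0, 0, 0, 0.9, 75]
    - [0, 0, 0, 0, 0, 0.9, 75]
    - [0, 0, 0, 0, 0, 0.9, 75]
    - [0, 0, 0, 0, 0, 0.8, 75]
    - [0, 0, 0, 0, 0, 0.7, 75]
    - [0, 0, 0, 0, 0, 0, 75]

```text
time: 17.25
tcp_pos: [0.4311, 0.0168, 0.024]
orientation: [[0.039, 0.998, 0.045], [0.641, -0.06, 0.765], [0.766, -0.001, -0.642]]
contact_force: [-0.7, -0.3, -0.2]
width: 0.075
finger_force: 0.0
```

Request:
jog_arm:
  deltas:
    - [0, 0, 0, 0, 0, 0, 60]
    - [0, 0, 0, 0, 0, 0, 52]
    - [0, 0, 0, 0, 0, 0, 48]
    - [0, 0, 0, 0, 0, 0, 44]
    - [0, 0, 0, 0, 0, 0, 40]
    - [0, 0, 0, 0, 0, 0, 35]
    - [0, 0, 0, 0, 0, 0, 35]
    - [0, 0, 0, 0, 0, 0, 35]

```text
time: 18.05
tcp_pos: [0.4322, 0.015, 0.0244]
orientation: [[0.039, 0.998, 0.048], [0.642, -0.062, 0.764], [0.766, 0.001, -0.643]]
contact_force: [-0.1, -4.0, 6.7]
width: 0.0466
finger_force: 40.5
```

```bash
python3 - <<'E'
from h import *
to([.4319,.0150,.0238])
p,d=r.snapshot("side");cv2.imwrite("pics/s4.png",cv2.resize(p[90:270,190:430,::-1],(800,600)))
E
```

```text
q [-37.9672  42.8414 -26.5777  54.488   39.2127  43.1576] pos [0.4322 0.015  0.0244]
[[ 0.0389  0.9981  0.0482]
 [ 0.6419 -0.0619  0.7643]
 [ 0.7658  0.0012 -0.643 ]]
shift units (20mm): [-0.0227 -0.017   0.0185]
```

View pics/s4.png

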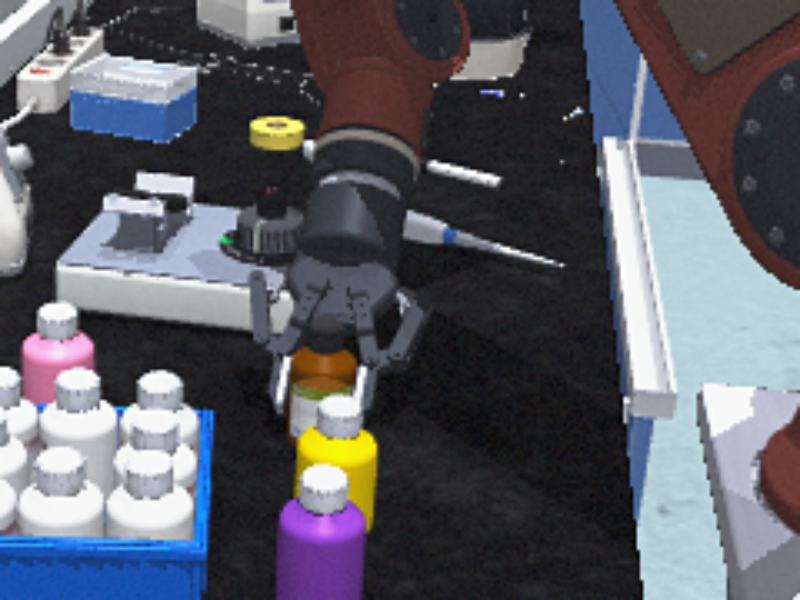

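Request:
jog_arm:
  deltas:
    - [0, 0, 0, 0.3, 0, -0.26, 35]
    - [0, 0, 0, 0.77, 0, -0.64, 35]
    - [0, 0, 0, 0.77, 0, -0.64, 35]
    - [0, 0, 0, 0.77, 0, -0.64, 35]
    - [0, 0, 0, 0.77, 0, -0.64, 35]
    - [0, -0.97, 0, 0, 0, -0.4, 35]
    - [0, -0.97, 0, 0, 0, -0.4, 35]
    - [0, -0.97, 0, 0, 0, -0.4, 35]

```text
time: 18.9
tcp_pos: [0.4304, -0.0018, 0.1291]
orientation: [[0.048, 0.998, 0.038], [0.785, -0.061, 0.617], [0.618, -0.0, -0.786]]
contact_force: [0.1, 0.3, -2.0]
width: 0.0464
finger_force: 41.4
```

Request:
jog_arm:
  deltas:
    - [0, -0.97, 0, 0, 0, -0.4, 35]
    - [0, -0.97, 0, 0, 0, -0.4, 35]
    - [0, -0.97, 0, 0, 0, -0.4, 35]
    - [0, -0.97, 0, 0, 0, -0.4, 35]
    - [0, -0.97, 0, 0, 0, -0.4, 35]
    - [0, -0.97, 0, 0, 0, -0.4, 35]
    - [0, -0.97, 0, 0, 0, -0.4, 35]
    - [0, -0.97, 0, 0, 0, -0.4, 35]

```text
time: 19.7
tcp_pos: [0.4284, -0.0278, 0.1867]
orientation: [[0.061, 0.998, 0.008], [0.99, -0.061, 0.124], [0.125, 0.0, -0.992]]
contact_force: [0.3, -0.6, -1.3]
width: 0.0466
finger_force: 41.3
```

Request:
jog_arm:
  deltas:
    - [0, -0.97, 0, 0, 0, -0.4, 35]
    - [0, -0.97, 0, 0, 0, -0.4, 35]
    - [0, -0.97, 0, 0, 0, -0.4, 35]
    - [0, -0.97, 0, 0, 0, -0.4, 35]
    - [0, -0.97, 0, 0, 0, -0.4, 35]
    - [0, -0.97, 0, 0, 0, -0.4, 35]
    - [0, -0.97, 0, 0, 0, -0.4, 35]
    - [0, 0, 0, 0, 0, 0, 35]

```text
time: 20.5
tcp_pos: [0.4289, -0.0225, 0.2417]
orientation: [[0.055, 0.998, -0.02], [0.939, -0.059, -0.34], [-0.34, -0.001, -0.94]]
contact_force: [0.1, 0.4, -1.3]
width: 0.0464
finger_force: 41.3
```

```bash
python3 - <<'E'
from h import *
th=np.radians(-3.64);a=np.array([-np.sin(th),np.cos(th),0]);x=np.array([np.cos(th),np.sin(th),0])
u=np.cos(np.radians(20))*a+[0,0,np.sin(np.radians(20))];n=-np.sin(np.radians(20))*a+[0,0,np.cos(np.radians(20))]
B=np.array([.605,-.284,.092]);print("u",u,"n",n)
to(B+.0244*u-.0145*n+.08*n+.006*u)
for c in("top","side"):
    d=np.load(f"pics/{c}0.npy");P=cloud(c,d);Q=P-B;b=np.stack([Q@u,Q@x,Q@n],-1)
    m=(d>0)&(abs(b[...,1])<.04)&(b[...,0]>-.02)&(b[...,0]<.11)&(b[...,2]>-.03)&(b[...,2]<.04)
    print(c)
    for lo in np.arange(-.02,.11,.005):
        k=m&(b[...,0]>=lo)&(b[...,0]<lo+.005)
        if k.any(): print(round(lo,3),k.sum(),b[k][:,1].min(),b[k][:,1].max(),np.percentile(b[k][:,2],[5,50,95]))
E
```

```text
u [0.0597 0.9378 0.342 ] n [-0.0217 -0.3413  0.9397]
q [  1.9282   8.6534 -20.6067  62.679  -19.8053  95.6158] pos [ 0.4289 -0.0225  0.2417]
[[ 0.0548  0.9983 -0.0204]
 [ 0.9387 -0.0585 -0.3397]
 [-0.3403 -0.0005 -0.9403]]
shift units (20mm): [-10.1801   9.559    7.8121]
top
-0.005 36 -0.025612405502359124 0.025791646085130723 [-0.0264 -0.0086 -0.0025]
0.0 81 -0.024762591128270145 0.02562056386107482 [-0.0266 -0.0141 -0.003 ]
0.005 11 -0.023488530377303928 0.02272831408075521 [-0.0244 -0.0204 -0.0186]
0.01 18 -0.024240766334490807 0.022024860331430685 [-0.025  -0.02   -0.0184]
0.015 16 -0.0225317583530176 0.025560135622850026 [-0.0263 -0.0212 -0.0176]
0.02 18 -0.022599050045748734 0.023825578597977504 [-0.0253 -0.0208 -0.0163]
0.025 14 -0.023239467052094787 0.022883034586307454 [-0.0249 -0.0198 -0.0167]
0.03 16 -0.02177312726980528 0.02193760489987212 [-0.0227 -0.0201 -0.0152]
0.035 17 -0.024560756603507265 0.02545546568035647 [-0.0252 -0.0201 -0.0181]
0.04 18 -0.02261271268683272 0.024269727300515697 [-0.0248 -0.0206 -0.0186]
0.045 17 -0.02267104004783722 0.023315259043303064 [-0.02
[... 1764 characters left out ...]
-0.0208]
0.055 2 -0.023102867818699097 0.011830830757113381 [-0.025  -0.0241 -0.0233]
0.06 3 -0.023759293895612165 0.010491817418176551 [-0.0276 -0.0258 -0.0204]
0.065 3 -0.02304501821315469 0.013044837669001528 [-0.0276 -0.0251 -0.021 ]
0.07 4 -0.023145118952412086 0.011127343319729963 [-0.0255 -0.0228 -0.0203]
0.075 3 -0.021901322563580804 0.012745326121053628 [-0.0233 -0.0226 -0.0209]
0.08 11 -0.023227998282798114 0.024533440939542375 [-0.0282 -0.0236 -0.0206]
0.085 17 -0.021892558568671176 0.020073172579690955 [-0.029  -0.0254 -0.0205]
0.09 21 -0.023173359122666274 0.025076973797066315 [-0.0298 -0.0273 -0.0235]
0.095 2 -0.010461315968765147 -0.005168327168285666 [-0.0299 -0.0297 -0.0294]
```

Request:
jog_arm:
  deltas:
    - [0, 0, 0, -0.92, 0.87, 0, 35]
    - [0, 0, 0, -0.92, 0.87, 0, 35]
    - [0, 0, 0, -0.92, 0.87, 0, 35]
    - [0, 0, 0, -0.92, 0.87, 0.2, 35]
    - [0, 0, 0, -0.92, 0.87, 0.5, 35]
    - [0, 0, 0, -0.92, 0.87, 0.9, 35]
    - [0, 0, 0, -0.92, 0.87, 0.9, 35]
    - [0, 0, 0, -0.92, 0.87, 0.9, 35]

```text
time: 21.3
tcp_pos: [0.5581, -0.1948, 0.2266]
orientation: [[0.057, 0.998, -0.021], [0.94, -0.061, -0.337], [-0.338, -0.0, -0.941]]
contact_force: [0.1, -0.1, -1.4]
width: 0.0465
finger_force: 41.3
```

Request:
jog_arm:
  deltas:
    - [0, 0, 0, -0.92, 0.87, 0.9, 35]
    - [0, 0, 0, -0.92, 0.87, 0.9, 35]
    - [0, 0, 0, -0.9, 0.86, 0.9, 35]
    - [0, 0, 0, 0, 0, 0.9, 35]
    - [0, 0, 0, 0, 0, 0.8, 35]
    - [0, 0, 0, 0, 0, 0, 35]
    - [0, 0, 0, 0, 0, 0, 35]
    - [0, 0, 0, 0, 0, 0, 35]

```text
time: 22.1
tcp_pos: [0.6055, -0.2778, 0.1642]
orientation: [[0.058, 0.998, -0.019], [0.939, -0.061, -0.339], [-0.339, 0.001, -0.941]]
contact_force: [-0.6, 0.9, -0.6]
width: 0.0463
finger_force: 41.5
```

```bash
cat >> h.py <<'E'
th=np.radians(-3.64);a=np.array([-np.sin(th),np.cos(th),0]);x=np.array([np.cos(th),np.sin(th),0])
c20,s20=np.cos(np.radians(20)),np.sin(np.radians(20))
u=c20*a+[0,0,s20];n=-s20*a+[0,0,c20];B=np.array([.605,-.284,.092])
E
python3 - <<'E'
from h import *
to(B+.0244*u-.0145*n+.015*n+.008*u)
for c in("top","side"):
    p,d=r.snapshot(c);P=cloud(c,d);s=r.get_state();
    Q=P-s["tcp_pos"];b=np.stack([Q@u,Q@x,Q@n],-1)
    p=p.astype(int);am=(d>0)&(np.abs(b).max(-1)<.1)&(p[...,0]>p[...,2]+35)&(p[...,0]>70)
    print(c,am.sum(),np.percentile(b[am],[3,50,97],axis=0))
    cv2.imwrite(f"pics/{c}5.png",cv2.resize((p[100:220,170:330] if c=="side" else p[70:190,260:420])[:,:,::-1].astype(np.uint8),(800,600)))
E
```

```text
q [-21.9531  30.2409  -1.3132  51.8594 -18.7513  70.4518] pos [ 0.6055 -0.2778  0.1642]
[[ 0.0575  0.9982 -0.0194]
 [ 0.9389 -0.0607 -0.3388]
 [-0.3393  0.0012 -0.9407]]
shift units (20mm): [ 2.1588 -0.0077  2.4441]Traceback (most recent call last):
  File "<stdin>", line 7, in <module>
    return _quantile_unchecked(
        a, q, axis, out, overwrite_input, method, keepdims, weights)
    return _ureduce(a,
                    func=_quantile_ureduce_func,
    ...<5 lines>...
                    overwrite_input=overwrite_input,
                    method=method)
    r = func(a, **kwargs)
    result = _quantile(arr,
                       quantiles=q,
    ...<2 lines>...
                       out=out,
                       weights=wgt)
    slices_having_nans = np.isnan(arr[-1, ...])
                                  ~~~^^^^^^^^^
IndexError: index -1 is out of bounds for axis 0 with size 0
```

```bash
python3 - <<'E'
from h import *
for c in["side"]:
    p,d=r.snapshot(c);P=cloud(c,d);s=r.get_state()
    Q=P-s["tcp_pos"];b=np.stack([Q@u,Q@x,Q@n],-1)
    p=p.astype(int);am=(d>0)&(np.abs(b).max(-1)<.1)&(p[...,0]>p[...,2]+25)
    if am.any(): print(c,am.sum(),np.percentile(b[am],[3,50,97],axis=0))
    cv2.imwrite("pics/side5.png",cv2.resize(p[70:190,170:330,::-1].astype(np.uint8),(800,600)))
E
```

```text
side 167 [[ 0.0241 -0.0233 -0.0051]
 [ 0.0404 -0.0106  0.0148]
 [ 0.0558  0.0172  0.0378]]
```

View pics/side5.png

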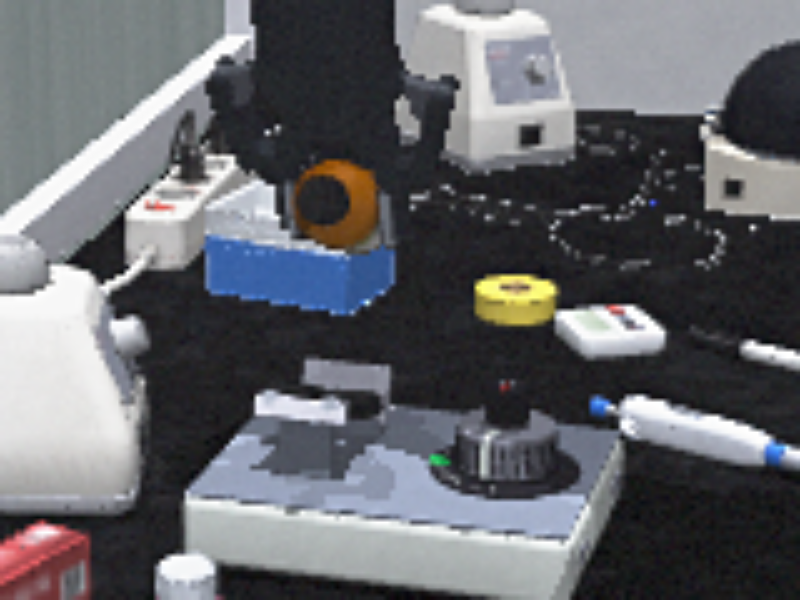

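Request:
jog_arm:
  deltas:
    - [0, 0, 0, 0.54, 0, 0.61, 35]
    - [0, 0, 0, 0.54, 0, 0.61, 35]
    - [0, 0, 0, 0.54, 0, 0.61, 35]
    - [0, 0, 0, 0.54, 0, 0.61, 35]
    - [0, 0, 0, 0.1, 0, 0.12, 35]
    - [0, 0, 0, 0.1, 0, 0.12, 35]
    - [0, 0, 0, 0, 0, 0, 35]
    - [0, 0, 0, 0, 0, 0, 35]

```text
time: 23.0
tcp_pos: [0.6074, -0.2519, 0.0976]
orientation: [[0.058, 0.998, -0.019], [0.939, -0.061, -0.339], [-0.34, 0.001, -0.94]]
contact_force: [-0.4, 0.1, -1.6]
width: 0.0459
finger_force: 41.5
```

Request:
jog_arm:
  deltas:
    - [0, 0, 0, 0.03, 0, 0.04, 35]
    - [0, 0, 0, 0.03, 0, 0.04, 35]
    - [0, 0, 0, 0.03, 0, 0.04, 35]
    - [0, 0, 0, 0.03, 0, 0.04, 35]
    - [0, 0, 0, 0, 0, 0, 35]
    - [0, 0, 0, 0, 0, 0, 35]
    - [0, 0, 0, 0, 0, 0, 35]
    - [0, 0, 0, 0, 0, 0, 35]

```text
time: 23.8
tcp_pos: [0.607, -0.2504, 0.0929]
orientation: [[0.057, 0.998, -0.021], [0.939, -0.061, -0.339], [-0.339, 0.0, -0.941]]
contact_force: [1.6, -0.1, -1.0]
width: 0.0466
finger_force: 41.5
```

```bash
python3 -c "
from h import *
to(B+.0244*u-.0145*n)"
```

```text
q [-19.5581  33.6019  -7.103   43.5848 -19.0358  72.9773] pos [ 0.607  -0.2504  0.0929]
[[ 0.0573  0.9981 -0.0206]
 [ 0.9389 -0.0609 -0.3388]
 [-0.3395  0.0001 -0.9406]]
shift units (20mm): [-0.1658  0.0065  0.3876]
```

Request:
jog_arm:
  deltas:
    - [0, 0, 0, 0.03, 0, 0.04, 35]
    - [0, 0, 0, 0.03, 0, 0.04, 35]
    - [0, 0, 0, 0, 0, 0, 35]
    - [0, 0, 0, 0, 0, 0, 35]
    - [0, 0, 0, 0, 0, 0, 35]
    - [0, 0, 0, 0, 0, 0, 35]
    - [0, 0, 0, 0, 0, 0, 35]
    - [0, 0, 0, 0, 0, 0, 35]

```text
time: 24.6
tcp_pos: [0.607, -0.2498, 0.091]
orientation: [[0.057, 0.998, -0.021], [0.939, -0.061, -0.339], [-0.339, 0.0, -0.941]]
contact_force: [-0.0, -0.4, -1.2]
width: 0.0463
finger_force: 41.5
```

Request:
jog_arm:
  deltas:
    - [0, 0, 0, 0.03, 0, 0.04, 35]
    - [0, 0, 0, 0, 0, 0, 35]
    - [0, 0, 0, 0, 0, 0, 35]
    - [0, 0, 0, 0, 0, 0, 35]
    - [0, 0, 0, 0, 0, 0, 35]
    - [0, 0, 0, 0, 0, 0, 35]
    - [0, 0, 0, 0, 0, 0, 35]
    - [0, 0, 0, 0, 0, 0, 35]

```text
time: 25.4
tcp_pos: [0.607, -0.2495, 0.09]
orientation: [[0.057, 0.998, -0.021], [0.939, -0.061, -0.339], [-0.339, 0.0, -0.941]]
contact_force: [0.4, 0.2, -2.2]
width: 0.0459
finger_force: 41.5
```

Request:
jog_arm:
  deltas:
    - [0, 0, 0, -0.04, 0, 0.03, 35]
    - [0, 0, 0, -0.04, 0, 0.03, 35]
    - [0, 0, 0, -0.04, 0, 0.03, 35]
    - [0, 0, 0, -0.04, 0, 0.03, 35]
    - [0, 0, 0, 0, 0, 0, 35]
    - [0, 0, 0, 0, 0, 0, 35]
    - [0, 0, 0, 0, 0, 0, 35]
    - [0, 0, 0, 0, 0, 0, 35]

```text
time: 26.2
tcp_pos: [0.6067, -0.2533, 0.0888]
orientation: [[0.057, 0.998, -0.021], [0.939, -0.061, -0.339], [-0.339, 0.0, -0.941]]
contact_force: [-0.2, -0.4, -2.2]
width: 0.0465
finger_force: 41.5
```

Request:
jog_arm:
  deltas:
    - [0, 0, 0, -0.04, 0, 0.03, 35]
    - [0, 0, 0, 0, 0, 0, 35]
    - [0, 0, 0, 0, 0, 0, 35]
    - [0, 0, 0, -0.02, 0, 0.015, 35]
    - [0, 0, 0, 0, 0, 0, 35]
    - [0, 0, 0, 0, 0, 0, 35]
    - [0, 0, 0, 0, 0, 0, 35]
    - [0, 0, 0, 0, 0, 0, 35]

```text
time: 27.0
tcp_pos: [0.6067, -0.2547, 0.0884]
orientation: [[0.057, 0.998, -0.021], [0.939, -0.061, -0.339], [-0.339, -0.0, -0.941]]
contact_force: [-0.3, -0.1, -0.1]
width: 0.0466
finger_force: 41.5
```

Request:
jog_arm:
  deltas:
    - [0, 0, 0, 0.016, 0, 0.019, 35]
    - [0, 0, 0, 0, 0, 0, 35]
    - [0, 0, 0, 0.016, 0, 0.019, 35]
    - [0, 0, 0, 0, 0, 0, 35]
    - [0, 0, 0, 0, 0, 0, 35]
    - [0, 0, 0, 0, 0, 0, 35]
    - [0, 0, 0, 0, 0, 0, 35]
    - [0, 0, 0, 0, 0, 0, 35]

```text
time: 27.8
tcp_pos: [0.6067, -0.2544, 0.0874]
orientation: [[0.057, 0.998, -0.021], [0.939, -0.061, -0.339], [-0.339, -0.0, -0.941]]
contact_force: [0.1, -0.2, -1.8]
width: 0.0466
finger_force: 41.5
```

Request:
jog_arm:
  deltas:
    - [0, 0, 0, -0.02, 0, 0.016, 35]
    - [0, 0, 0, 0, 0, 0, 35]
    - [0, 0, 0, -0.02, 0, 0.016, 35]
    - [0, 0, 0, 0, 0, 0, 35]
    - [0, 0, 0, 0, 0, 0, 35]
    - [0, 0, 0, 0, 0, 0, 35]
    - [0, 0, 0, 0, 0, 0, 35]
    - [0, 0, 0, 0, 0, 0, 35]

```text
time: 28.6
tcp_pos: [0.6066, -0.2554, 0.0871]
orientation: [[0.057, 0.998, -0.021], [0.939, -0.061, -0.339], [-0.339, 0.0, -0.941]]
contact_force: [-0.4, -0.3, -2.0]
width: 0.0467
finger_force: 41.5
```

Combine: more −n in small steps.

Request:
jog_arm:
  deltas:
    - [0, 0, 0, 0.016, 0, 0.019, 35]
    - [0, 0, 0, 0, 0, 0, 35]
    - [0, 0, 0, 0.016, 0, 0.019, 35]
    - [0, 0, 0, 0, 0, 0, 35]
    - [0, 0, 0, 0, 0, 0, 35]
    - [0, 0, 0, 0, 0, 0, 35]
    - [0, 0, 0, 0, 0, 0, 35]
    - [0, 0, 0, 0, 0, 0, 35]

```text
time: 29.4
tcp_pos: [0.6067, -0.2551, 0.0862]
orientation: [[0.057, 0.998, -0.021], [0.939, -0.061, -0.339], [-0.339, 0.0, -0.941]]
contact_force: [1.5, -0.9, -1.3]
width: 0.0463
finger_force: 41.5
```

Request:
jog_arm:
  deltas:
    - [0, 0, 0, -0.02, 0, 0.016, 35]
    - [0, 0, 0, 0, 0, 0, 35]
    - [0, 0, 0, -0.02, 0, 0.016, 35]
    - [0, 0, 0, 0, 0, 0, 35]
    - [0, 0, 0, 0, 0, 0, 35]
    - [0, 0, 0, 0, 0, 0, 35]
    - [0, 0, 0, 0, 0, 0, 35]
    - [0, 0, 0, 0, 0, 0, 35]

```text
time: 30.2
tcp_pos: [0.6066, -0.256, 0.0858]
orientation: [[0.057, 0.998, -0.021], [0.939, -0.061, -0.339], [-0.339, 0.0, -0.941]]
contact_force: [1.0, -0.1, -1.2]
width: 0.0467
finger_force: 41.6
```

Request:
jog_arm:
  deltas:
    - [0, 0, 0, 0.016, 0, 0.019, 35]
    - [0, 0, 0, 0, 0, 0, 35]
    - [0, 0, 0, 0.016, 0, 0.019, 35]
    - [0, 0, 0, 0, 0, 0, 35]
    - [0, 0, 0, 0, 0, 0, 35]
    - [0, 0, 0, 0, 0, 0, 35]
    - [0, 0, 0, 0, 0, 0, 35]
    - [0, 0, 0, 0, 0, 0, 35]

```text
time: 31.0
tcp_pos: [0.6071, -0.2561, 0.0855]
orientation: [[0.058, 0.998, -0.02], [0.939, -0.061, -0.34], [-0.34, 0.001, -0.94]]
contact_force: [0.5, -2.0, 5.3]
width: 0.0467
finger_force: 42.2
```

```bash
python3 - <<'E'
from h import *
p,d=r.snapshot("side");P=cloud("side",d);s=r.get_state();print(s["contact_force"],s["moment"])
b=np.stack([(P-B)@u,(P-B)@x,(P-B)@n],-1);p=p.astype(int)
m=(d>0)&(abs(b[...,1])<.04)&(b[...,0]>.04)&(b[...,0]<.1)&(abs(b[...,2])<.05)
am=m&(p[...,0]>p[...,2]+25);print("amber",am.sum(),np.percentile(b[am],[3,50,97],axis=0))
cp=m&(b[...,0]>.075)&(p.max(-1)<80);print("cap",cp.sum(),np.percentile(b[cp],[3,50,97],axis=0))
cv2.imwrite("pics/side6.png",cv2.resize(p[100:190,180:300,::-1].astype(np.uint8),(800,600)))
E
```

```text
[ 0.3798 -2.5856  5.4484] [-0.3413 -0.0122  0.0285]
amber 159 [[ 0.0508 -0.0227 -0.0195]
 [ 0.0649 -0.0101  0.0036]
 [ 0.077   0.0196  0.0221]]
cap 241 [[ 0.077  -0.0277 -0.0227]
 [ 0.0886 -0.0023  0.0297]
 [ 0.0968  0.025   0.048 ]]
```

View pics/side6.png

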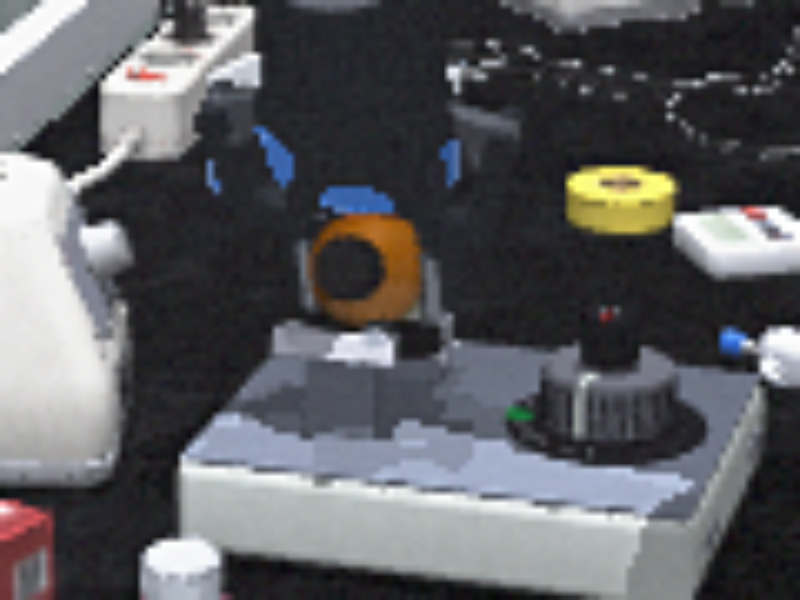

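Request:
jog_arm:
  deltas:
    - [0, 0, 0, -0.03, 0, 0.02, 35]
    - [0, 0, 0, 0, 0, 0, 35]
    - [0, 0, 0, -0.03, 0, 0.02, 35]
    - [0, 0, 0, 0, 0, 0, 35]
    - [0, 0, 0, -0.02, 0, 0.016, 35]
    - [0, 0, 0, 0, 0, 0, 35]
    - [0, 0, 0, 0, 0, 0, 35]
    - [0, 0, 0, 0, 0, 0, 35]

```text
time: 31.85
tcp_pos: [0.6073, -0.2574, 0.0847]
orientation: [[0.057, 0.998, -0.019], [0.939, -0.061, -0.339], [-0.339, 0.002, -0.941]]
contact_force: [3.4, 0.8, 4.8]
width: 0.0462
finger_force: 42.3
```

```bash
python3 -c "
from h import *
s=r.get_state();f=s['contact_force'];print(f@u,f@n,f@x,s['moment'],(s['tcp_pos']-B)@u,(s['tcp_pos']-B)@n)"
```

```text
2.6393667731319463 4.178143520817422 3.3697890680553924 [ 0.2227 -0.679   0.2598] 0.02261401342817288 -0.01595218910769476
```

Request:
jog_arm:
  deltas:
    - [0, 0, 0, -0.02, 0, 0.013, 35]
    - [0, 0, 0, 0, 0, 0, 35]
    - [0, 0, 0, -0.02, 0, 0.013, 35]
    - [0, 0, 0, 0, 0, 0, 35]
    - [0, 0, 0, 0, 0, 0, 35]
    - [0, 0, 0, 0, 0, 0, 35]
    - [0, 0, 0, 0, 0, 0, 35]
    - [0, 0, 0, 0, 0, 0, 35]

```text
time: 32.65
tcp_pos: [0.6073, -0.2577, 0.0847]
orientation: [[0.057, 0.998, -0.019], [0.939, -0.06, -0.338], [-0.338, 0.002, -0.941]]
contact_force: [2.3, 4.1, 7.8]
width: 0.0462
finger_force: 42.6
```

```bash
python3 -c "
from h import *
s=r.get_state();f=s['contact_force'];print(f@u,f@n,f@x,s['moment'],(s['tcp_pos']-B)@u,(s['tcp_pos']-B)@n)"
```

```text
6.622399229394798 5.852846692896611 2.0205154179901306 [ 0.71   -0.5048  0.0535] 0.022276832245067532 -0.015926914692033247
```

Request:
jog_arm:
  deltas:
    - [0, 0, 0, 0, 0, 0, 48]
    - [0, 0, 0, 0, 0, 0, 52]
    - [0, 0, 0, 0, 0, 0, 56]
    - [0, 0, 0, 0, 0, 0, 62]
    - [0, 0, 0, 0, 0, 0, 64]
    - [0, 0, 0, 0, 0, -0.3, 64]
    - [0, 0, 0, 0, 0, -0.6, 64]
    - [0, 0, 0, 0, 0, -0.9, 64]

```text
time: 33.45
tcp_pos: [0.6067, -0.246, 0.1184]
orientation: [[0.057, 0.998, -0.022], [0.939, -0.061, -0.338], [-0.339, -0.001, -0.941]]
contact_force: [-0.0, 1.0, -0.5]
width: 0.0641
finger_force: 0.0
```

Request:
jog_arm:
  deltas:
    - [0, 0, 0, 0, 0, -0.9, 64]
    - [0, 0, 0, 0, 0, -0.9, 64]
    - [0, 0, 0, 0, 0, -0.9, 64]
    - [0, 0, 0, 0, 0, -0.9, 64]
    - [0, 0.5, -0.9, 0, -0.9, 0, 70]
    - [0, 0.9, -0.9, 0, -0.9, 0, 75]
    - [0, 0.9, -0.9, 0, -0.9, 0, 75]
    - [0, 0.9, -0.9, 0, -0.9, 0, 75]

```text
time: 34.25
tcp_pos: [0.5365, -0.2234, 0.1892]
orientation: [[-0.19, 0.981, -0.037], [0.975, 0.185, -0.121], [-0.112, -0.059, -0.992]]
contact_force: [0.6, 0.8, -0.5]
width: 0.0747
finger_force: 0.0
```

```bash
python3 - <<'E'
from h import *
to([.5031,-.2325,.16])
p,d=r.snapshot("side");P=cloud("side",d)
b=np.stack([(P-B)@u,(P-B)@x,(P-B)@n],-1);p=p.astype(int)
m=(d>0)&(abs(b[...,1])<.04)&(b[...,0]>.0)&(b[...,0]<.1)&(abs(b[...,2])<.05)
am=m&(p[...,0]>p[...,2]+25);print("amber",am.sum(),np.percentile(b[am],[3,50,97],axis=0))
cv2.imwrite("pics/side7.png",cv2.resize(p[90:195,175:315,::-1].astype(np.uint8),(800,600)))
E
```

```text
q [-25.8026  23.7448  -5.2516  59.8597  -7.1819  53.282 ] pos [ 0.5365 -0.2234  0.1892]
[[-0.1902  0.9811 -0.0366]
 [ 0.9753  0.1846 -0.1212]
 [-0.1121 -0.0587 -0.992 ]]
shift units (20mm): [ 0.0381 -1.6368  1.5659]
amber 199 [[ 0.0066 -0.0225 -0.0197]
 [ 0.0621 -0.0116  0.0043]
 [ 0.0781  0.0187  0.022 ]]
```

View pics/side7.png

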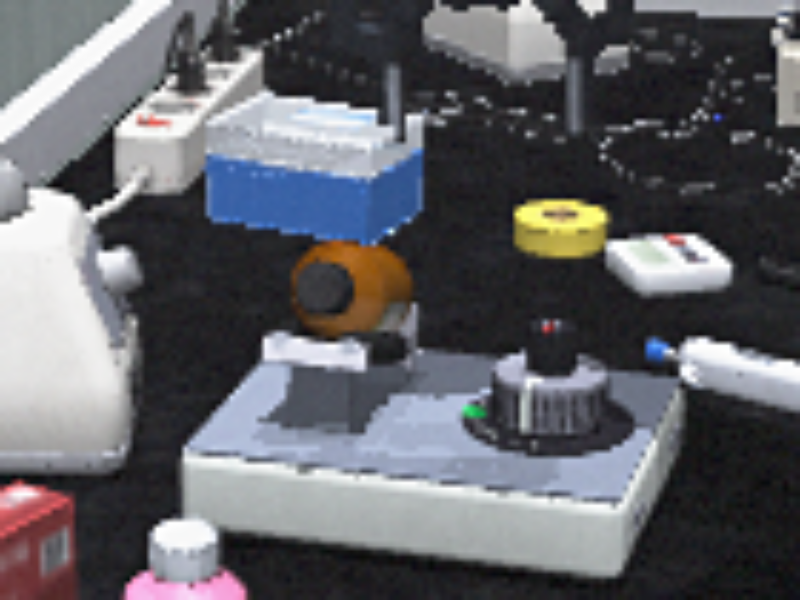

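```bash
cat >> h.py <<'E'
from scipy.spatial.transform import Rotation as Ro
def turn(yaw):
    s=r.get_state();R=np.array(s["orientation"]);t=np.radians(yaw);y=np.array([np.cos(t),np.sin(t),0]);z=np.array([0,0,-1.]);T=np.stack([np.cross(y,z),y,z],1)
    print("turn units",Ro.from_matrix(R.T@T).as_rotvec(degrees=True)/4);return T
E
python3 - <<'E'
from h import *
T=turn(10);s=r.get_state();print(T.T@(np.array([.5031,-.2325,.15])-s["tcp_pos"])/.02)
d=0
# refine with three-way: pointer, rider and centre, unobstructed picture
p0,d0=r.snapshot("top");P=cloud("top",d0);X,Y,Z=P[...,0],P[...,1],P[...,2]
for c in("top","side"):
    W=np.array(r.camera_model(c)["world_from_camera"])
    for nme in("ring_centre","ring_pointer","rider_mark"):
        for o in r.mark_of(nme,c)[:1]:print(c,nme,(W@np.r_[o["point"],1])[:3],o["confidence"])
E
```

```text
turn units [-0.8549  1.5703  0.2358]
[-0.1028 -1.6111  1.9725]
top rider_mark [ 0.5588 -0.2382 -0.0004] 0.56
side ring_centre [0.511  0.2147 0.0042] 0.71
side ring_pointer [ 0.5167 -0.2013  0.0555] 0.71
```

Request:
jog_arm:
  deltas:
    - [-0.43, 0.79, 0.12, 0, 0, 0, 72]
    - [-0.43, 0.79, 0.12, 0, 0, 0, 72]
    - [0, 0, 0, -0.03, -0.54, 0.66, 72]
    - [0, 0, 0, -0.03, -0.54, 0.66, 72]
    - [0, 0, 0, -0.03, -0.54, 0.66, 72]
    - [0, 0, 0, 0, 0, 0, 72]
    - [0, 0, 0, 0, 0, 0, 72]
    - [0, 0, 0, 0, 0, 0, 72]

```text
time: 35.45
tcp_pos: [0.5064, -0.2314, 0.1488]
orientation: [[-0.169, 0.986, 0.003], [0.986, 0.169, -0.005], [-0.005, 0.002, -1.0]]
contact_force: [-0.2, -0.1, -0.9]
width: 0.0721
finger_force: 0.0
```

```bash
python3 -c "
from h import *
turn(10);to([.5033,-.2325,.061])"
```

```text
turn units [ 0.027   0.0759 -0.0649]
q [-31.9877  23.2029 -12.1442  54.37    -0.1541  48.2714] pos [ 0.5064 -0.2314  0.1488]
[[-0.1692  0.9856  0.0028]
 [ 0.9856  0.1692 -0.0049]
 [-0.0053  0.0019 -1.    ]]
shift units (20mm): [-0.0052 -0.1724  4.3921]
```

Request:
jog_arm:
  deltas:
    - [0, 0.08, 0, 0, -0.17, 0.9, 72]
    - [0, 0, 0, 0, 0, 0.9, 72]
    - [0, 0, 0, 0, 0, 0.9, 72]
    - [0, 0, 0, 0, 0, 0.9, 72]
    - [0, 0, 0, 0, 0, 0.9, 72]
    - [0, 0, 0, 0, 0, 0, 72]
    - [0, 0, 0, 0, 0, 0, 72]
    - [0, 0, 0, 0, 0, 0, 72]
  squeeze: 25

```text
time: 36.25
tcp_pos: [0.503, -0.2324, 0.0593]
orientation: [[-0.169, 0.986, 0.002], [0.986, 0.169, 0.0], [-0.0, 0.002, -1.0]]
contact_force: [0.5, 0.1, -0.9]
width: 0.0717
finger_force: 0.0
```

Request:
jog_arm:
  deltas:
    - [0, 0, 0, 0, 0, 0, 66]
    - [0, 0, 0, 0, 0, 0, 62]
    - [0, 0, 0, 0, 0, 0, 58]
    - [0, 0, 0, 0, 0, 0, 54]
    - [0, 0, 0, 0, 0, 0, 50]
    - [0, 0, 0, 0, 0, 0, 46]
    - [0, 0, 0, 0, 0, 0, 46]
    - [0, 0, 0, 0, 0, 0, 46]

```text
time: 37.05
tcp_pos: [0.5037, -0.232, 0.0591]
orientation: [[-0.169, 0.986, 0.004], [0.986, 0.169, 0.001], [0.0, 0.004, -1.0]]
contact_force: [4.9, 2.7, 6.2]
width: 0.0538
finger_force: 25.1
```

```bash
python3 -c "
from h import *
turn(10);to([.5033,-.2325,.058]);print(r.get_state()['moment'])"
```

```text
turn units [ 0.0578 -0.0062 -0.0648]
q [-32.3911  28.5195 -18.8898  42.4362   0.1737  47.8683] pos [ 0.5037 -0.232   0.0591]
[[-0.1692  0.9856  0.0039]
 [ 0.9856  0.1692  0.0011]
 [ 0.0004  0.004  -1.    ]]
shift units (20mm): [-0.0201 -0.0222  0.0555]
[ 0.5545 -0.887   0.0364]
```

Request:
jog_arm:
  deltas:
    - [0, 0, 0.5, 0, 0, 0, 46]
    - [0, 0, 1, 0, 0, 0, 46]
    - [0, 0, 1, 0, 0, 0, 46]
    - [0, 0, 1, 0, 0, 0, 46]
    - [0, 0, 1, 0, 0, 0, 46]
    - [0, 0, 1, 0, 0, 0, 46]
    - [0, 0, 1, 0, 0, 0, 46]
    - [0, 0, 1, 0, 0, 0, 46]

```text
time: 37.85
tcp_pos: [0.5058, -0.2323, 0.0592]
orientation: [[0.348, 0.937, 0.008], [0.937, -0.348, 0.001], [0.004, 0.007, -1.0]]
contact_force: [13.2, 2.9, -1.7]
width: 0.0538
finger_force: 26.6
```

Request:
jog_arm:
  deltas:
    - [0, 0, 1, 0, 0, 0, 46]
    - [0, 0, 1, 0, 0, 0, 46]
    - [0, 0, 1, 0, 0, 0, 46]
    - [0, 0, 1, 0, 0, 0, 46]
    - [0, 0, 1, 0, 0, 0, 46]
    - [0, 0, 1, 0, 0, 0, 46]
    - [0, 0, 1, 0, 0, 0, 46]
    - [0, 0, 1, 0, 0, 0, 46]

```text
time: 38.65
tcp_pos: [0.5077, -0.2337, 0.0594]
orientation: [[0.792, 0.61, 0.011], [0.61, -0.792, -0.001], [0.008, 0.008, -1.0]]
contact_force: [19.7, -2.3, -10.7]
width: 0.0534
finger_force: 28.2
```

Request:
jog_arm:
  deltas:
    - [0, 0, 1, 0, 0, 0, 46]
    - [0, 0, 0, 0, 0, 0, 46]
    - [0, 0, 0, 0, 0, 0, 46]
    - [0, 0, 0, 0, 0, 0, 50]
    - [0, 0, 0, 0, 0, 0, 58]
    - [0, 0, 0, 0, 0, 0, 66]
    - [0, 0, 0, 0, 0, 0, 72]
    - [0, 0, 0, 0, 0, 0, 72]

```text
time: 39.45
tcp_pos: [0.5015, -0.2316, 0.0579]
orientation: [[0.832, 0.555, -0.0], [0.555, -0.832, 0.002], [0.001, -0.002, -1.0]]
contact_force: [-0.2, 0.2, -0.0]
width: 0.0722
finger_force: 0.0
```

Request:
jog_arm:
  deltas:
    - [0, 0, 0, 0, 0, -0.9, 72]
    - [0, 0, 0, 0, 0, -0.9, 72]
    - [0, 0, 0, 0, 0, -0.9, 72]
    - [0, 0, 0, 0, 0, -0.9, 72]
    - [0, 0, 0, 0, 0, -0.9, 72]
    - [0, 0, 0, -1, 0, 0, 72]
    - [0, 0, 0, -1, 0, 0, 72]
    - [0, 0, 0, -1, 0, 0, 72]

```text
time: 40.25
tcp_pos: [0.4512, -0.2654, 0.148]
orientation: [[0.832, 0.555, 0.0], [0.555, -0.832, 0.002], [0.001, -0.001, -1.0]]
contact_force: [-0.2, -0.3, 0.8]
width: 0.0721
finger_force: 0.0
```

Request:
jog_arm:
  deltas:
    - [0, 0, 0, -1, 0, 0, 72]
    - [0, 0, 0, -1, 0, 0, 72]
    - [0, 0, 0, -1, 0, 0, 72]
    - [0, 0, 0, -1, 0, 0, 72]
    - [0, 0, 0, -1, 0, 0, 72]
    - [0, 0, 0, -1, 0, 0, 72]
    - [0, 0, 0, -1, 0, 0, 72]
    - [0, 0, 0, -1, 0, 0, 72]

```text
time: 41.05
tcp_pos: [0.318, -0.3542, 0.1477]
orientation: [[0.832, 0.555, 0.0], [0.555, -0.832, 0.002], [0.001, -0.002, -1.0]]
contact_force: [-0.5, -0.2, -0.2]
width: 0.0719
finger_force: 0.0
```

```bash
cat > meas.py <<'E'
from h import *
import sys
s=r.get_state();print(s["tcp_pos"],s["orientation"][:,1])
C=np.array([.5031,-.2325]);v,uu=np.mgrid[:384,:512]
def ang(c,m,wt,z):
    q=onplane(c,np.c_[uu[m],v[m]],z)[:,:2];q=(q*wt[m][:,None]).sum(0)/wt[m].sum()-C
    return np.degrees(np.arctan2(q@x[:2],q@a[:2])),q,m.sum()
for c in("top","side"):
    p=np.mean([r.snapshot(c)[0].astype(float) for _ in range(4)],0)
    at=lambda z:onplane(c,np.c_[uu.ravel(),v.ravel()],z).reshape(384,512,3)
    g=p[...,1]-np.maximum(p[...,0],p[...,2]);h=at(.054);rr=np.hypot(h[...,0]-C[0],h[...,1]-C[1])
    print(c,"rider",ang(c,(rr<.055)&(g>20),g,.054))
    w=p.min(-1);h=at(.078);rr=np.hypot(h[...,0]-C[0],h[...,1]-C[1])
    if c=="top":
      for lo,hi in((.014,.027),(.016,.025)):
        base=np.median(w[(rr>lo)&(rr<hi)]);m=(rr>lo)&(rr<hi)&(w>base+30);
        if m.any(): print("pointer",ang(c,m,w-base,.078))
      h=at(.101);rd=p[...,0]-np.maximum(p[...,1],p[...,2]);m=(np.hypot(h[...,0]-C[0],h[...,1]-C[1])<.014)&(rd>20);print("red",ang(c,m,rd,.101))
    cv2.imwrite(f"pics/{sys.argv[1]}{c}.png",cv2.resize((p[155:215,315:375] if c=="top" else p[130:190,235:315])[:,:,::-1].astype(np.uint8),(600,600) if c=="top" else (800,600),interpolation=cv2.INTER_CUBIC))
E
python3 meas.py a
```

```text
[ 0.318  -0.3542  0.1477] [ 0.555  -0.8318 -0.0015]
top rider (np.float64(83.7333630101553), array([0.0366, 0.0017]), np.int64(18))
pointer (np.float64(88.78043473232427), array([ 0.0204, -0.0009]), np.int64(8))
pointer (np.float64(87.91434094122837), array([ 0.0206, -0.0006]), np.int64(7))
red (np.float64(10.590227004413771), array([0.0009, 0.0037]), np.int64(14))
side rider (np.float64(82.69531993972038), array([0.0378, 0.0024]), np.int64(8))
```

View pics/atop.png

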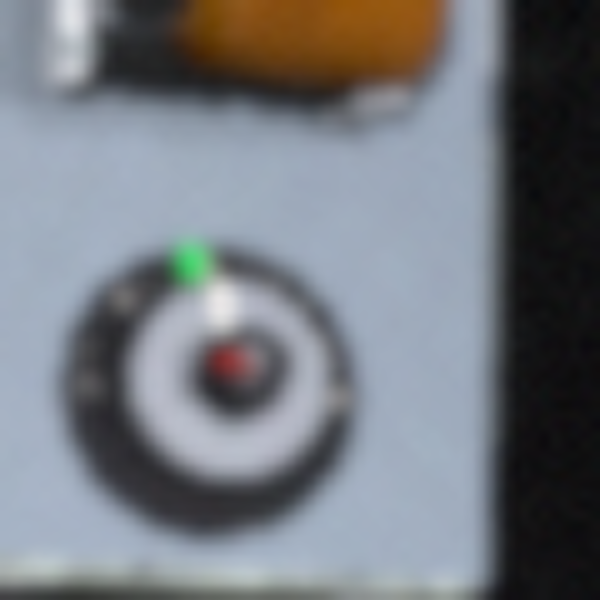

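```bash
cat > fit.py <<'E'
from h import *
from scipy.optimize import least_squares
from scipy.ndimage import map_coordinates
import sys
if len(sys.argv)>1: P=np.mean([r.snapshot("top")[0].astype(float) for _ in range(12)],0);np.save("pics/avg.npy",P)
P=np.load("pics/avg.npy")
m=r.camera_model("top");K=np.array(m["mtx"]);W=np.linalg.inv(np.array(m["world_from_camera"]))
def samp(X,Y,z):
    q=np.stack([X,Y,z+0*X],-1)@W[:3,:3].T+W[:3,3];uv=q@K.T;uv=uv[...,:2]/uv[...,2:]
    return np.stack([map_coordinates(P[...,k],[uv[...,1],uv[...,0]],order=1) for k in range(3)],-1)
t=np.radians(np.arange(0,360,3))
C={}
for name,z,R0,rng in(("ring",.078,.028,.006),("plate",.053,.04,.008),("knob",.101,.012,.004)):
    c=np.array([.503,-.2335])
    for it in range(6):
        rad=np.arange(R0-rng,R0+rng,.0003)
        if name=="plate" : rad=np.arange(.034,.054,.0003)
        g=samp(c[0]+np.cos(t)[:,None]*rad,c[1]+np.sin(t)[:,None]*rad,z).mean(-1)
        G=np.gradient(g,axis=1);G=(G if name=="plate" else -G).clip(0)
        re=(rad*G**2).sum(1)/(G**2).sum(1)
        k=np.isfinite(re)&(G.max(1)>np.median(G.max(1))*.5)
        if name=="ring": k&=np.cos(t)<.6 # pointer/rider side left out
        f=least_squares(lambda s:np.hypot(c[0]+np.cos(t[k])*re[k]-s[0],c[1]+np.sin(t[k])*re[k]-s[1])-s[2],[*c,R0],loss="soft_l1",f_scale=.0005)
        c=f.x[:2]
    C[name]=c;print(name,f.x,k.sum())
def prof(c,z,r0,r1,fn):
    th_=np.radians(np.arange(-60,200,.5));rad=np.arange(r0,r1,.0005)
    d=np.sin(th_)[:,None,None]*x[:2]+np.cos(th_)[:,None,None]*a[:2];q=c+d*rad[None,:,None]
    s=fn(samp(q[...,0],q[...,1],z)).mean(1);s=s-np.median(s);k=s>s.max()*.4
    j=abs(np.degrees(th_)-np.degrees(th_[s.argmax()]))<25;k&=j
    return np.degrees((th_[k]*s[k]).sum()/s[k].sum()),s.max()
for nm in("ring","knob","plate"):
    c=C[nm];print("centre from",nm,"pointer",prof(c,.078,.015,.026,lambda p:p.min(-1)),"rider",prof(c,.054,.034,.043,lambda p:p[...,1]-np.maximum(p[...,0],p[...,2])),"red",prof(c,.101,.003,.011,lambda p:p[...,0]-p[...,1]))
E
python3 fit.py new; python3 - <<'E'
import numpy as np,cv2
np.save("pics/avg.npy",cv2.imread("pics/top0.png")[:,:,::-1].astype(float))
E
echo before; python3 fit.py
```

```text
ring [ 0.5023 -0.234   0.0281] 83
plate [ 0.5031 -0.2347  0.0425] 116
knob [ 0.5028 -0.2329  0.0081] 66
centre from ring pointer (np.float64(83.02285098013122), np.float64(43.88539568798788)) rider (np.float64(81.49445681085705), np.float64(83.23108933009351)) red (np.float64(10.987948096366779), np.float64(47.25240405395678))
centre from knob pointer (np.float64(86.39109973492084), np.float64(46.37373214878036)) rider (np.float64(83.23849118008387), np.float64(81.90930263357863)) red (np.float64(5.033326756004729), np.float64(38.83254770035172))
centre from plate pointer (np.float64(81.27703555680284), np.float64(45.14483097922101)) rider (np.float64(80.45864068214223), np.float64(80.16021481230612)) red (np.float64(0.38567855193543726), np.float64(50.51927620275555))
before
ring [ 0.5024 -0.234   0.0282] 84
plate [ 0.5031 -0.2347  0.0426] 116
knob [ 0.5027 -0.2328  0.0082] 65
centre from ring pointer (np.float64(15.219852991413138), np.float64(49.062953099033194)) rider (np.float64(81.69322996975814), np.float64(82.85438845603012)) red (np.float64(9.687559965538997), np.float64(48.70723758882083))
centre from knob pointer (np.float64(15.299795932471794), np.float64(45.89647662138702)) rider (np.float64(83.33667115033421), np.float64(82.14979509821723)) red (np.float64(6.006609051979024), np.float64(39.343178117087696))
centre from plate pointer (np.float64(12.630860948304317), np.float64(48.70595006405634)) rider (np.float64(80.38218106643133), np.float64(80.08523838051701)) red (np.float64(-0.004138821861399742), np.float64(52.277098954896225))fit.py:20: RuntimeWarning: invalid value encountered in divide
  re=(rad*G**2).sum(1)/(G**2).sum(1)
fit.py:20: RuntimeWarning: invalid value encountered in divide
  re=(rad*G**2).sum(1)/(G**2).sum(1)
```

```bash
python3 - <<'E'
from h import *
for k in range(2):
  for c in("top","side"):
    r.snapshot(c);W=np.array(r.camera_model(c)["world_from_camera"])
    for nme in("ring_centre","ring_pointer","rider_mark"):
        for o in r.mark_of(nme,c)[:2]:
            q=(W@np.r_[o["point"],1])[:3]
            if abs(q[0]-.52)<.06 and abs(q[1]+.23)<.06: print(c,nme,q,round(o["confidence"],2))
print(r.get_state()["time"])
E
```

```text
top ring_centre [ 0.5413 -0.2295  0.0521] 0.6
top ring_centre [ 0.5029 -0.2339  0.0656] 0.53
top ring_pointer [ 0.5381 -0.2314  0.0544] 0.72
side ring_centre [ 0.5033 -0.2322  0.0644] 0.59
side ring_pointer [ 0.5417 -0.2336  0.0548] 0.7
side rider_mark [ 0.5604 -0.2402 -0.0011] 0.36
top ring_centre [ 0.5015 -0.2321  0.0628] 0.83
top ring_pointer [ 0.5394 -0.2304  0.0543] 0.82
top ring_pointer [ 0.5588 -0.2399  0.0026] 0.3
side ring_centre [ 0.5031 -0.2355  0.0639] 0.48
side ring_pointer [ 0.5425 -0.2332  0.0539] 0.51
42.85
```

```bash
python3 -c "
from h import *
to([.5044,-.2362,.15])"
```

```text
q [-56.8366  15.3887 -23.9694  50.689    0.0715  89.4521] pos [ 0.319  -0.3541  0.1478]
[[ 0.8318  0.555   0.0006]
 [ 0.555  -0.8318  0.0014]
 [ 0.0013 -0.0008 -1.    ]]
shift units (20mm): [10.9847  0.2394 -0.096 ]
```

Request:
jog_arm:
  deltas:
    - [0, 0, 0, 1, 0.02, 0, 72]
    - [0, 0, 0, 1, 0.02, 0, 72]
    - [0, 0, 0, 1, 0.02, 0, 72]
    - [0, 0, 0, 1, 0.02, 0, 72]
    - [0, 0, 0, 1, 0.02, 0, 72]
    - [0, 0, 0, 1, 0.02, 0, 72]
    - [0, 0, 0, 1, 0.02, 0, 72]
    - [0, 0, 0, 1, 0.02, 0, 72]

```text
time: 43.65
tcp_pos: [0.4545, -0.2675, 0.148]
orientation: [[0.832, 0.555, 0.001], [0.555, -0.832, 0.001], [0.001, -0.001, -1.0]]
contact_force: [0.5, -0.5, -0.1]
width: 0.0717
finger_force: 0.0
```

Request:
jog_arm:
  deltas:
    - [0, 0, 0, 1, 0.02, 0, 72]
    - [0, 0, 0, 1, 0.02, 0, 72]
    - [0, 0, 0, 0.98, 0.02, 0, 72]
    - [0, 0, 0, 0, 0, 0, 72]
    - [0, 0, 0, 0, 0, 0.6, 72]
    - [0, 0, 0, 0, 0, 0.9, 72]
    - [0, 0, 0, 0, 0, 0.9, 72]
    - [0, 0, 0, 0, 0, 0.9, 72]

```text
time: 44.45
tcp_pos: [0.5029, -0.2362, 0.0806]
orientation: [[0.832, 0.554, -0.0], [0.554, -0.832, 0.002], [0.001, -0.002, -1.0]]
contact_force: [0.6, -0.8, 0.7]
width: 0.0719
finger_force: 0.0
```

Request:
jog_arm:
  deltas:
    - [0, 0, 0, 0, 0, 0.9, 72]
    - [0, 0, 0, 0, 0, 0.2, 72]
    - [0, 0, 0, 0, 0, 0, 66]
    - [0, 0, 0, 0, 0, 0, 62]
    - [0, 0, 0, 0, 0, 0, 58]
    - [0, 0, 0, 0, 0, 0, 54]
    - [0, 0, 0, 0, 0, 0, 48]
    - [0, 0, 0, 0, 0, 0, 46]

```text
time: 45.25
tcp_pos: [0.5046, -0.2362, 0.0611]
orientation: [[0.832, 0.555, 0.002], [0.555, -0.832, 0.0], [0.002, 0.001, -1.0]]
contact_force: [-1.9, -0.3, 6.1]
width: 0.054
finger_force: 25.0
```

Request:
jog_arm:
  deltas:
    - [0, 0, 0, 0, 0, 0, 46]
    - [0, 0, 0, 0, 0, 0, 46]
    - [0, 0, 0, 0, 0, 0, 46]
    - [0, 0, -0.25, 0, 0, 0, 46]
    - [0, 0, -0.25, 0, 0, 0, 46]
    - [0, 0, 0, 0, 0, 0, 46]
    - [0, 0, 0, 0, 0, 0, 46]
    - [0, 0, 0, 0, 0, 0, 46]

```text
time: 46.05
tcp_pos: [0.5046, -0.2362, 0.0611]
orientation: [[0.812, 0.584, 0.002], [0.584, -0.812, 0.0], [0.002, 0.001, -1.0]]
contact_force: [-2.4, 0.3, 6.0]
width: 0.0539
finger_force: 25.0
```

Request:
jog_arm:
  deltas:
    - [0, 0, 0, 0, 0, 0, 54]
    - [0, 0, 0, 0, 0, 0, 60]
    - [0, 0, 0, 0, 0, 0, 72]
    - [0, 0, 0, 0, 0, 0, 72]
    - [0, 0, 0, 0, 0, -0.9, 72]
    - [0, 0, 0, 0, 0, -0.9, 72]
    - [0, 0, 0, 0, 0, -0.9, 72]
    - [0, 0, 0, 0, 0, -0.9, 72]

```text
time: 46.85
tcp_pos: [0.504, -0.2358, 0.1327]
orientation: [[0.812, 0.584, 0.0], [0.584, -0.812, 0.002], [0.001, -0.001, -1.0]]
contact_force: [0.3, -1.1, -0.6]
width: 0.0719
finger_force: 0.0
```

Request:
jog_arm:
  deltas:
    - [0, 0, 0, 0, 0, -0.9, 72]
    - [0, 0, 0, -1, 0, 0, 72]
    - [0, 0, 0, -1, 0, 0, 72]
    - [0, 0, 0, -1, 0, 0, 72]
    - [0, 0, 0, -1, 0, 0, 72]
    - [0, 0, 0, -1, 0, 0, 72]
    - [0, 0, 0, -1, 0, 0, 72]
    - [0, 0, 0, -1, 0, 0, 72]

```text
time: 47.65
tcp_pos: [0.3897, -0.318, 0.1499]
orientation: [[0.812, 0.584, 0.001], [0.584, -0.812, 0.001], [0.001, -0.001, -1.0]]
contact_force: [0.3, -0.3, 0.0]
width: 0.0721
finger_force: 0.0
```

Request:
jog_arm:
  deltas:
    - [0, 0, 0, -1, 0, 0, 72]
    - [0, 0, 0, -1, 0, 0, 72]
    - [0, 0, 0, -1, 0, 0, 72]
    - [0, 0, 0, -0.5, 0, 0, 72]
    - [0, 0, 0, 0, 0, 0, 72]
    - [0, 0, 0, 0, 0, 0, 72]
    - [0, 0, 0, 0, 0, 0, 72]
    - [0, 0, 0, 0, 0, 0, 72]

```text
time: 48.45
tcp_pos: [0.3341, -0.3581, 0.1498]
orientation: [[0.811, 0.585, 0.001], [0.585, -0.811, 0.002], [0.001, -0.001, -1.0]]
contact_force: [-0.2, 0.6, -0.3]
width: 0.0718
finger_force: 0.0
```

```bash
python3 fit.py new 2>/dev/null; python3 - <<'E'
from h import *
P=np.load("pics/avg.npy");cv2.imwrite("pics/fin.png",cv2.resize(P[60:240,150:390,::-1].astype(np.uint8),(800,600),interpolation=cv2.INTER_CUBIC))
print(r.get_state()["time"],r.get_state()["tcp_pos"])
E
```

```text
ring [ 0.5022 -0.2339  0.0281] 83
plate [ 0.5032 -0.2347  0.0425] 116
knob [ 0.5028 -0.2329  0.0081] 63
centre from ring pointer (np.float64(82.95718235276631), np.float64(42.26365124667316)) rider (np.float64(81.69294340348964), np.float64(82.93936278161672)) red (np.float64(17.848711614866907), np.float64(46.85140096462871))
centre from knob pointer (np.float64(85.93573995655656), np.float64(44.705089615800546)) rider (np.float64(83.24812537898522), np.float64(81.65844789072645)) red (np.float64(15.193342970813356), np.float64(38.46660868383251))
centre from plate pointer (np.float64(80.91320311554499), np.float64(43.845365893414396)) rider (np.float64(80.46696864210959), np.float64(79.30367816457658)) red (np.float64(-0.47836240830878457), np.float64(50.38602772475889))
49.05 [ 0.3336 -0.3585  0.1498]
```

View pics/fin.png

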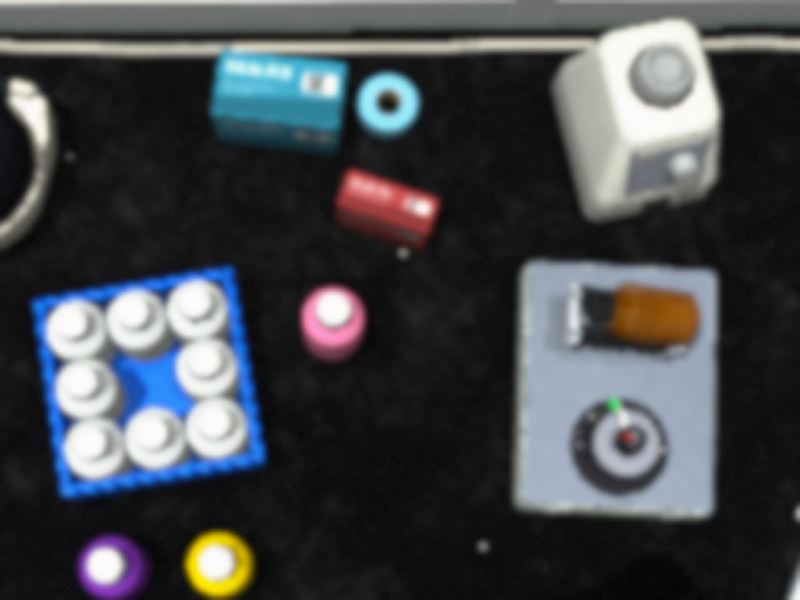

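```bash
python3 meas.py b; python3 - <<'E'
from h import *
p0=cv2.imread("pics/top0.png")[:,:,::-1].astype(float);p1=np.load("pics/avg.npy")
for n,p in(("start",p0),("now",p1)):
    w=p[170:205,320:360];rd=(w[...,0]-np.maximum(w[...,1],w[...,2])).clip(15)-15;v,uu=np.mgrid[:35,:40]
    print(n,"red px",(uu*rd).sum()/rd.sum()+320,(v*rd).sum()/rd.sum()+170,rd.sum());
    print(rd[10:26,10:32][rd[10:26,10:32].max(1)>0].astype(int))
E
```

```text
[ 0.3336 -0.3585  0.1498] [ 0.5837 -0.812  -0.0008]
top rider (np.float64(83.67586883066143), array([0.0366, 0.0017]), np.int64(18))
pointer (np.float64(87.80770538476114), array([ 0.0206, -0.0005]), np.int64(7))
pointer (np.float64(86.63404718688409), array([ 0.0206, -0.0001]), np.int64(6))
red (np.float64(10.419348445627566), array([0.0009, 0.0037]), np.int64(14))
side rider (np.float64(82.65260942476985), array([0.0378, 0.0024]), np.int64(8))
start red px 337.44309927360774 190.72639225181598 413.0
[[ 0  0  0  0  0  0  0 10  9  0  0  0  0  0  0  0  0  0  0  0  0  0]
 [ 0  0  0  0  0  0 30 54 44 18  0  0  0  0  0  0  0  0  0  0  0  0]
 [ 0  0  0  0  0  0 35 57 53 29  3  0  0  0  0  0  0  0  0  0  0  0]
 [ 0  0  0  0  0  0  9 25 26 11  0  0  0  0  0  0  0  0  0  0  0  0]]
now red px 337.4488567990373 190.72583233052546 415.5
[[ 0  0  0  0  0  0  0  9  8  0  0  0  0  0  0  0  0  0  0  0  0  0]
 [ 0  0  0  0  0  0 30 53 45 18  0  0  0  0  0  0  0  0  0  0  0  0]
 [ 0  0  0  0  0  0 34 57 52 29  2  0  0  0  0  0  0  0  0  0  0  0]
 [ 0  0  0  0  0  0  9 24 24 12  0  0  0  0  0  0  0  0  0  0  0  0]]
```

View pics/btop.png

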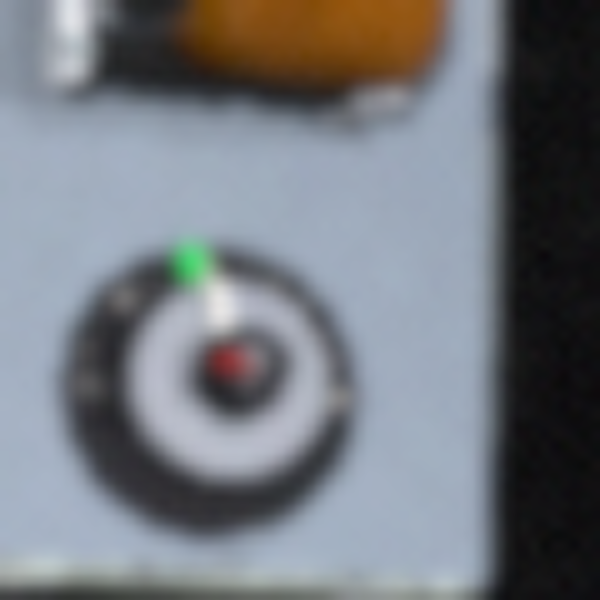

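```bash
python3 -c "
from rig import r
print(r.job_done())"
```

```text
the job is handed in; nothing more can be done
None
```

The job is handed in at about 50 s of the 72 s limit. The amber bottle was stood upright on the worktop and let go. It now lies on the rollers, cap uphill; I judged its foot to be against the stop by contact force. The white bottles are still standing in the crate, the ring pointer is within about 1–2° of the green mark by camera, and the inner knob and mark show no movement.

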